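# Swap the label printer's cassette in its push-push bay

## Robot

A 7-joint arm with a two-finger parallel gripper is mounted at the origin on a cart in front of the work surface, level with it; the furniture and walls round the work are solid. World frame = base frame: x ahead of the robot, y to its left, z up, the work surface at z = 0. Lengths are in m, angles in rad, forces in N, time in s.
With the tool pointing down it reaches from about 0.425 to 0.875 m from the base axis. Payload 4.7 kg.
Tool frame: the origin (TCP) lies on the centre line of the jaws, within the pads' length; the fingertips stand 14 mm ahead of it and the grasp point (between the pads) lies 5 mm behind it; z points along the fingers, y is the direction in which the jaws open and shut (so a half turn about z gives the same grasp; the last joint's range is limited). The gripper opens to 87 mm and grips with 3 to 60 N. Pads are 19 mm wide; open, the fingers measure 117 mm over their backs; the gripper's body (75 mm by 190 mm) begins 51 mm behind the grasp point.
Start: joints at [1.224, 0.321, -0.07, 1.45, 0.023, 1.371, -0.057], TCP at [0.229, -0.608, 0.237] pointing down, gripper open.
Joint ranges: [-2.86, 2.86], [-0.3, 2.09], [-1.38, 1.24], [0.06, 2.45], [-1.56, 4.7], [0.09, 2.05], [-2.69, 2.69]. Speed limits (rad/s): [2.57, 2.57, 3.14, 3.14, 3.14, 3.14, 3.14].

## Interface

Orientations are given as a rotation vector (axis times angle).
In Python, from bench import ctrl gives the robot as it stands. The module is installed in compiled form; this text tells all that it offers.
- The arm moves only by the tool step_arm, never from a script. Its argument "plan" is a list of rows, each a list of 3 entries, a list of its own where there are three numbers: the turn, a rotation vector about the tool's x, y, z in rad, then the shift along the tool's x, y, z in m, then the closure in counts, from 0 (fully open) to 255 (shut). In form: [[[rx, ry, rz], [x, y, z], hand], ...]. A call has exactly 10 rows; each row is the pose to reach, as a shift and turn from the pose commanded when the call began, along the tool's axes at that moment; what a row does not reach only later rows make up. A row lasts 1/8 s, in which the tool goes at most 62.5 mm and 10.7 degrees, less where a joint would pass 70% of its speed; a pose out of reach is approached as far as the arm can. A call with a gripper value outside its range is refused whole. The fingers move at their own pace and stop on an object; "squeeze" is the grip in N (left out, the last holds). Time passes only in rows, so rows that repeat a pose let the fingers close, or fill a call up. It gives the time, the measured TCP pose, the force and the opening at its end, in the units of the state.
- ctrl.get_state(): the state, without advancing time (a new reading comes with each control period).
- ctrl.get_image(name): name is "scene" or "side" or "wrist"; returns the picture (400x640x3 uint8, red, green, blue); there is no depth.
- ctrl.calibration(name): a dict with "fov_y" (degrees; the focal length in pixels is half the picture's height over the tangent of half this angle, whatever the lens; pixels are square), "cx", "cy" (the principal point, pixels), "rvec" (rotation vector, rad) and "tvec" (3), from world to camera coordinates, as OpenCV has them. Camera axes: x right, y down, z forward; pixel columns grow to the right and rows downward; lengths in m; the calibration is good to about 2 mm. A picture is of the moment at which its call begins: read the wrist's pose just before it. calibration takes no time and is no camera call; for the wrist camera it gives the pose at the moment of the call.
- ctrl.close_job(): hands the job in, once; it reports no verdict.
Trained networks look in the newest picture that a camera, given by its name, has taken for a name from the list of things; names that differ only in an ending like _2 or _b are one class to them, and where a whole thing is asked for, a point or a joint stands for the part that bears it (a point fixed in the world has none). Each returns a list of dicts, best first, with "score" (0 to 1); they miss things now and then, are a little off and sometimes report something else, mostly with a low value. They report only what shows in the picture. A call takes as long as a camera call. They do not tell look-alikes from the thing itself.
- ctrl.cut_out(camera, label): "pixels" (400x640 bool, what is visible of it) and "rect" ([left, top, width, height] in pixels, round what is visible of it).
The state is a dict: "time": time; "joint_positions": joint angles; "qd": joint speeds; "joint_torque": joint torques, N m; "position": TCP position; "tool_rot": TCP orientation; "ft_force": force on the tool from outside, world axes, zero at the start; "torque": the same for the moment, N m; "grip_width": opening from 0.0 (shut) to 1.0 (fully open).
Only numpy, scipy, OpenCV 4.12 (cv2) and the standard library are available. Lean on these libraries where they do the work, as an engineer would, in place of code of your own. Each camera call takes 0.05 s, during which the arm holds its last target.

## Task

The label printer has run out. Press the empty cassette down gently until you feel the end stop so that the catch lets it up, lift it out and stand it upright in the black tray; then slide the full cassette into the bay and press it home, gently, until the catch holds it down. Force nothing: neither pull at a locked cassette nor ram one against the stop. Leave the timer, the label rolls and the tape dispenser where they stand.

Things in the scene. Friction and masses are not known exactly. Their poses are not given: they have to be found in the camera images.
- printer: fixed tabletop label printer, white shell 156 (x) x 104 (y) x 90 mm high, label slot in its front (-x) face, cassette bay open at its top. Origin: centre of its underside. In the bay a spring carriage with a push-push catch bears the cassette's foot: 3 to 9 N press it down, it rises slowly (about half a second). More than 35 N on the end stop or the pawl does damage
- bay (a point): centre of the bay's mouth, level with the top of the shell (90 mm above the table); x along the bay's long side, z up. The bay is an upright well 82.4 (x) x 38.4 (y) mm with a 4 mm chamfer at the mouth: 1.2 mm play round a cassette. With the carriage up, a cassette's foot stands 22 mm below the mouth and it lifts out freely
- held (a point): where a cassette's foot rests when the catch holds it: 42 mm below the mouth (body 18 mm proud of the shell), locked by a pawl so that it cannot be pulled. To catch it or let it up, press below this, to a rubber end stop (about 35 N per mm), then ease off. The stop lies unseen 4.7 to 16.7 mm below this point, a new value each time; the catch acts only in the last 0.8 mm before it
- end_stop: the rubber end stop of the catch, a small block fixed unseen inside the printer, ahead of the bay; the catch's own linkage meets it, so its place does not tell how deep the stop is felt. More than 35 N on it counts as ramming. Origin: that of the printer
- pawl: small black pawl that locks a held cassette by a notch in its end face and swings clear as the carriage rises; more than 35 N on it counts as pulling at a locked cassette. Not to be touched by hand. Origin: a point inside the printer that rides with the carriage
- spent_cassette: the empty label cassette, at first locked in the bay; its round side windows show only a bare core. 80 mm long (own x), 36 thick (own y); body 60 mm high with a grip rib 50 (x) x 14 (y) x 24 mm high on top: 84 mm in all. Origin: centre of the foot's underside, z up through the rib. 0.09 to 0.16 kg. Fits the bay either way round
- fresh_cassette: the full label cassette, at first standing on the table left or right of the printer; its round side windows show a full roll. 80 mm long (own x), 36 thick (own y); body 60 mm high with a grip rib 50 (x) x 14 (y) x 24 mm high on top: 84 mm in all. Origin: centre of the foot's underside, z up through the rib. 0.09 to 0.16 kg. Fits the bay either way round
- tray: black shallow food pack tray for empties, fixed, 135 (x) x 195 (y) x 24 mm high, on the side of the printer where the full cassette is not; its flat floor, with a paper liner of 92 x 150 mm, lies 9.5 mm above the table. Origin: centre of its underside
- label_roll: small roll of label paper lying flat, 54 mm across, 32 mm high (leave alone). Origin: centre of its underside
- big_label_roll: larger roll of label paper lying flat, 72 mm across, 50 mm high, at the back (leave alone). Origin: centre of its underside
- tape_dispenser: desk tape dispenser, 159 x 50 x 78 mm, at the back (leave alone). Origin: centre of its underside
- timer: kitchen timer standing on edge, 21 x 68 x 66 mm, at the back (leave alone). Origin: centre of its underside
There are look-alikes about, which are no part of the job. What is shaped like the spent_cassette but green is not meant.

How it is judged:
On the way, in this order (a step that is already met when the one before it is completed fails the run):
1. the catch has let the empty cassette up (z of spent_cassette in the frame of bay above -0.03 m), for 0.1 s.
2. the empty cassette stands upright in the tray, let go (x of spent_cassette in the frame of tray between -0.045 and 0.045 m and y of spent_cassette in the frame of tray between -0.075 and 0.075 m and height (world z) of spent_cassette below 0.022 m and angle between spent_cassette's own z axis and vertical below 0.25 rad and contact force between spent_cassette and the fingers below 0.05 N and linear speed of spent_cassette below 0.02 m/s), for 0.2 s.
At the end, for the whole second after the job is handed in: The full cassette is held in the bay: foot 38 to 46 mm below the mouth, within 6 mm of its axis. The empty one stands upright (within 14 degrees) in the tray: foot under 22 mm above the table, its centre within 45 mm (tray x) and 75 mm (tray y) of the tray's. Both at rest (z of fresh_cassette in the frame of bay between -0.046 and -0.038 m and horizontal distance between fresh_cassette and bay below 0.006 m and linear speed of each of fresh_cassette, spent_cassette below 0.02 m/s and x of spent_cassette in the frame of tray between -0.045 and 0.045 m and y of spent_cassette in the frame of tray between -0.075 and 0.075 m and height (world z) of spent_cassette below 0.022 m and angle between spent_cassette's own z axis and vertical below 0.25 rad); the robot touches nothing.
It fails at once if a cassette was rammed against the end stop (more than 35 N on it) (contact force between end_stop and anything else above 35 N).
It fails at once if a locked cassette was pulled at (more than 35 N on the pawl) (contact force between pawl and anything else above 35 N).
It fails at once if the timer, a label roll or the tape dispenser was moved more than 25 mm (distance of any of label_roll, big_label_roll, tape_dispenser, timer from where it was at the start of the episode above 0.025 m).
It also fails if it takes over 72 s, if anything falls off the work surface, if the arm or the gripper's body presses on something with over 40 N, if the wrist force passes 120 N, or if a joint passes its speed limit or range.

## Working session

There is one attempt and no reset: what is moved stays moved. The work goes in short steps, Python scripts to look and compute and a tool call to move; the robot and the scene stay as the last step left them, time stands still between calls to the robot, and variables do not carry over. Pictures are saved under pics/ and viewed, and the job is handed in when it is done.

Besides the shell and the picture viewer there is one more tool, called after "Request:" as a command line: name --argument value ..., lists and objects as JSON in quotes. step_arm: Moves the arm, as the interface text tells. Its arguments: {"type":"object","properties":{"plan":{"type":"array"},"squeeze":{"type":"number"}},"required":["plan"]}

```bash
mkdir -p pics
cat > h.py <<'E'
import numpy as np, cv2
from bench import ctrl
def save(n,f):
    im=ctrl.get_image(n); cv2.imwrite('pics/'+f,im[:,:,::-1]); return im
def cal(n):
    c=ctrl.calibration(n); f=200/np.tan(np.radians(c['fov_y'])/2)
    R=cv2.Rodrigues(np.array(c['rvec'],float))[0]; t=np.array(c['tvec'],float).ravel()
    return f,c['cx'],c['cy'],R,t
def onplane(n,u,v,z,C=None):
    f,cx,cy,R,t=C or cal(n); d=R.T@np.array([(u-cx)/f,(v-cy)/f,1]); o=-R.T@t
    return o+d*(z-o[2])/d[2]
def proj(n,P,C=None):
    f,cx,cy,R,t=C or cal(n); q=(R@np.array(P,float).reshape(-1,3).T).T+t
    return np.c_[f*q[:,0]/q[:,2]+cx,f*q[:,1]/q[:,2]+cy]
E
python3 - <<'E'
from h import *
s=ctrl.get_state()
for k in s: print(k,np.round(s[k],4))
for n in ['scene','side','wrist']:
    save(n,n+'0.png'); f,cx,cy,R,t=cal(n); print(n,f,cx,cy,ctrl.calibration(n).keys(),-R.T@t)
E
```

```text
time 0.0
joint_positions [ 1.2241  0.3218 -0.0701  1.4517  0.0226  1.3708 -0.0569]
qd [-0.0003  0.0006  0.0007  0.0002  0.0011 -0.0008 -0.0015]
joint_torque [-5.00000e-04 -4.91288e+01 -4.03900e-01 -3.12530e+01 -6.39000e-02
  4.37000e-02  2.00000e-04]
position [ 0.2292 -0.6077  0.2355]
tool_rot [-3.0888e+00 -5.6340e-01  7.0000e-04]
ft_force [-0.7333  0.1356  0.6496]
torque [-0.0093  0.0268  0.0113]
grip_width 1.0053
scene 368.39292298163133 320.55886575278464 198.23835494198786 dict_keys(['fov_y', 'cx', 'cy', 'rvec', 'tvec']) [-0.20298064  0.53481363  0.58372806]
side 425.05373326406004 314.6623823248539 197.85003942012682 dict_keys(['fov_y', 'cx', 'cy', 'rvec', 'tvec']) [-0.01756792  0.80529113  0.54354636]
wrist 350.6869370433413 321.06625232714 201.94141833817852 dict_keys(['fov_y', 'cx', 'cy', 'rvec', 'tvec']) [ 0.30618562 -0.57849725  0.38232963]
```

View pics/scene0.png

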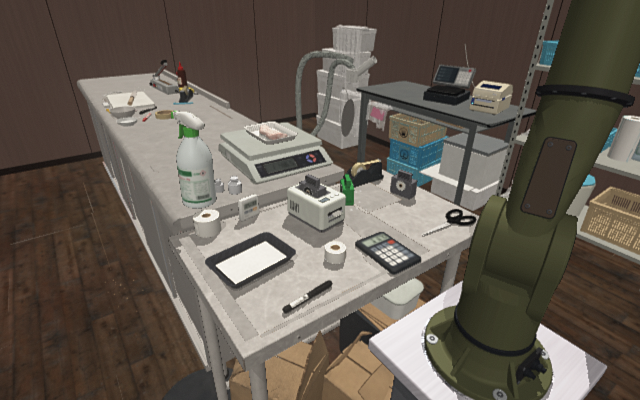

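View pics/side0.png

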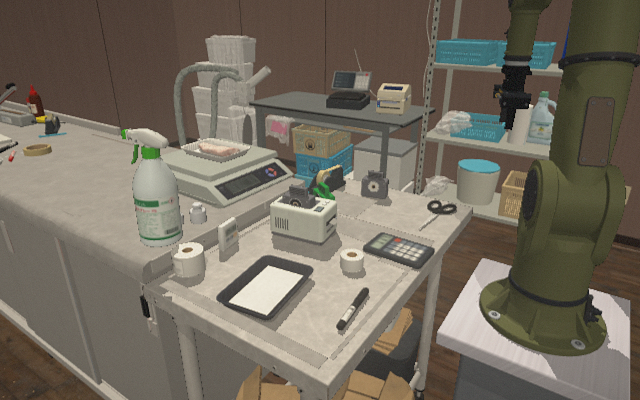

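View pics/wrist0.png

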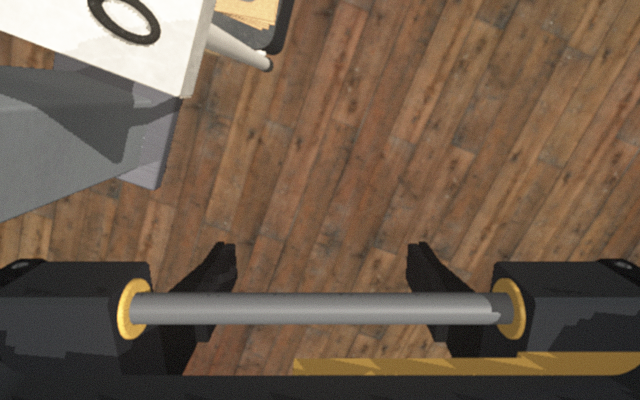

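Run:
```python
from h import *
a=cv2.imread('pics/scene0.png'); b=cv2.imread('pics/side0.png')
cv2.imwrite('pics/sz.png',cv2.resize(a[140:290,180:440],None,fx=3,fy=3,interpolation=cv2.INTER_CUBIC))
cv2.imwrite('pics/dz.png',cv2.resize(b[150:320,180:440],None,fx=3,fy=3,interpolation=cv2.INTER_CUBIC))
for n in ['scene','side']:
    ctrl.get_image(n)
    for l in ['printer','spent_cassette','fresh_cassette','tray','timer','label_roll']:
        for d in ctrl.cut_out(n,l)[:3]:
            m=d['pixels']; ys,xs=np.nonzero(m); print(n,l,round(d['score'],2),d['rect'],xs.mean().round(1),ys.mean().round(1),len(xs))
```

```text
scene printer 0.97 [288.5, 184.3, 56.3, 49.3] 316.7 207.6 2003
scene spent_cassette 0.92 [298.2, 178.6, 26.7, 17.9] 312.5 185.9 372
scene spent_cassette 0.86 [339.5, 177.7, 14.9, 28.4] 347.1 189.6 317
scene fresh_cassette 0.77 [391.8, 168.8, 25.5, 33.1] 403.4 184.3 578
scene fresh_cassette 0.37 [285.4, 182.3, 62.2, 52.4] 316.5 207.6 2014
scene tray 0.79 [205.3, 232.7, 89.0, 56.6] 249.8 259.1 2827
scene timer 0.67 [238.6, 195.2, 20.1, 23.2] 248.0 207.2 443
scene label_roll 0.87 [324.4, 246.6, 21.9, 14.4] 334.9 252.1 407
side printer 0.64 [269.4, 198.9, 65.9, 49.2] 304.1 220.1 2459
side spent_cassette 0.66 [309.9, 182.9, 26.4, 16.5] 322.7 191.1 231
side spent_cassette 0.58 [281.1, 185.6, 33.8, 23.2] 299.0 196.1 475
side fresh_cassette 0.65 [361.3, 171.2, 29.4, 26.6] 374.3 184.9 650
side tray 0.66 [214.7, 256.0, 98.2, 64.5] 264.6 286.3 3610
side timer 0.65 [219.5, 218.7, 19.3, 33.4] 227.1 233.7 476
side timer 0.46 [269.4, 196.4, 69.5, 49.0] 304.2 219.8 2441
side label_roll 0.82 [340.5, 247.7, 20.8, 25.8] 351.2 259.8 496
side label_roll 0.22 [270.2, 193.6, 67.7, 49.4] 304.0 220.1 2482
```

View pics/sz.png

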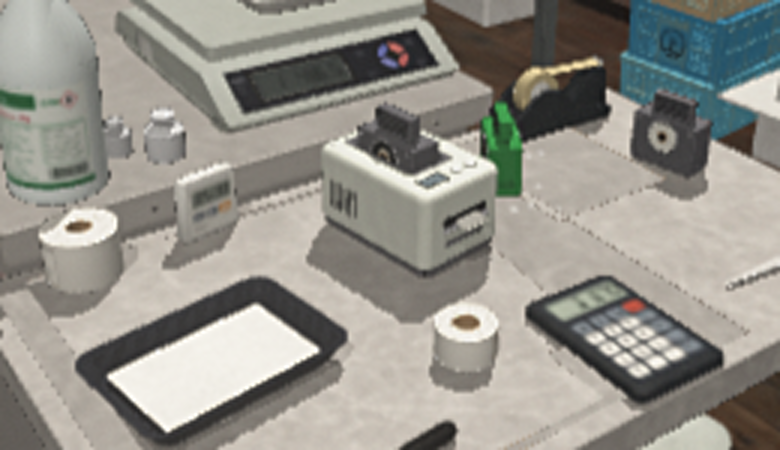

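View pics/dz.png

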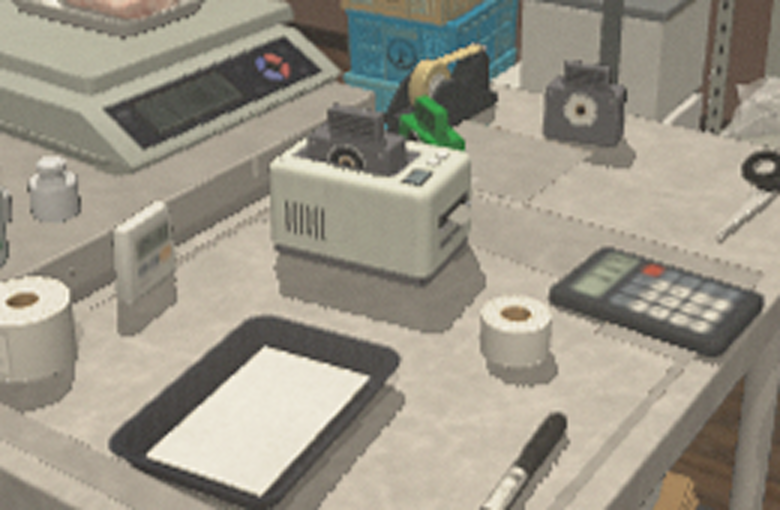

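Run:
```python
from h import *
z=lambda u,v:(u/3+180,v/3+140)
y=lambda u,v:(u/3+180,v/3+150)
for nm,p,h in [('pr fl',z(423,272),0),('pr fr',z(495,245),0),('rib c top',z(397,108),.132),('tray nl',z(80,360),.02),('tray nr',z(170,440),.02),('tray fr',z(345,335),.02),('tray fl',z(262,280),.02),('fresh L bot',z(634,165),0),('fresh R bot',z(693,176),0),('fresh rib L',z(653,95),.084),('fresh rib R',z(698,102),.084),('timer bot',z(205,235),0),('roll',z(467,322),.032),('green bot',z(505,193),0),('green rib',z(503,108),.084)]:
    print('scene',nm,np.round(onplane('scene',*p,h),3))
for nm,p,h in [('pr bl',y(272,243),0),('pr fl',y(428,280),0),('pr fr',y(470,245),0),('rib c top',y(356,110),.132),('tray a',y(115,445),.02),('tray b',y(265,500),.02),('tray c',y(398,360),.02),('tray d',y(262,318),.02),('fresh L bot',y(545,138),0),('fresh R bot',y(620,145),0),('rib L',y(567,65),.084),('rib R',y(608,67),.084),('roll',y(515,314),.032)]:
    print('side',nm,np.round(onplane('side',*p,h),3))
```

```text
scene pr fl [0.51 0.01 0.  ]
scene pr fr [ 0.509 -0.077  0.   ]
scene rib c top [ 0.596 -0.018  0.132]
scene tray nl [0.539 0.334 0.02 ]
scene tray nr [0.409 0.314 0.02 ]
scene tray fr [0.445 0.139 0.02 ]
scene tray fl [0.558 0.157 0.02 ]
scene fresh L bot [ 0.552 -0.316  0.   ]
scene fresh R bot [ 0.496 -0.352  0.   ]
scene fresh rib L [ 0.55  -0.331  0.084]
scene fresh rib R [ 0.509 -0.358  0.084]
scene timer bot [0.689 0.151 0.   ]
scene roll [0.388 0.053 0.032]
scene green bot [ 0.585 -0.153  0.   ]
scene green rib [ 0.617 -0.171  0.084]
side pr bl [0.657 0.03  0.   ]
side pr fl [0.504 0.007 0.   ]
side pr fr [ 0.507 -0.067  0.   ]
side rib c top [ 0.589 -0.009  0.132]
side tray a [0.536 0.338 0.02 ]
side tray b [0.417 0.325 0.02 ]
side tray c [0.438 0.148 0.02 ]
side tray d [0.559 0.159 0.02 ]
side fresh L bot [ 0.568 -0.32   0.   ]
side fresh R bot [ 0.493 -0.348  0.   ]
side rib L [ 0.552 -0.329  0.084]
side rib R [ 0.513 -0.348  0.084]
side roll [0.389 0.06  0.032]
```

```bash
cat >> h.py <<'E'
from scipy.spatial.transform import Rotation as Ro
def Rdown(yaw): # tool x at yaw in world, z down
    c,s=np.cos(yaw),np.sin(yaw); return np.array([[c,s,0],[s,-c,0],[0,0,-1.]])
def goal(p,yaw,Rc=None,pc=None):
    st=ctrl.get_state(); Rc=Ro.from_rotvec(st['tool_rot']).as_matrix() if Rc is None else Rc; pc=np.array(st['position']) if pc is None else pc
    x=Rc[:,0]; print('t',round(st['time'],2),'pos',np.round(st['position'],4),'yaw',round(np.arctan2(x[1],x[0]),4),'tilt',np.round(Rc[:2,2],4),'F',np.round(st['ft_force'],1),'w',round(st['grip_width'],3))
    print('turn',np.round(Ro.from_matrix(Rc.T@Rdown(yaw)).as_rotvec(),4),'shift',np.round(Rc.T@(np.array(p)-pc),4))
E
python3 - <<'E'
from h import *
goal([.44,-.37,.25],.4)
goal([.50,-.015,.25],.1)
E
```

```text
t 0.85 pos [ 0.2294 -0.6082  0.2366] yaw 0.3608 tilt [-0.     -0.0001] F [-0.6 -0.6  0.4] w 0.999
turn [ 0.0001  0.0001 -0.0392] shift [ 0.2811 -0.1485 -0.0134]
t 0.85 pos [ 0.2294 -0.6082  0.2366] yaw 0.3608 tilt [-0.     -0.0001] F [-0.6 -0.6  0.4] w 0.999
turn [1.000e-04 0.000e+00 2.608e-01] shift [ 0.4626 -0.4595 -0.0135]
```

Request:
step_arm --plan '[[[0, 0, -0.01], [0.05, -0.03, -0.003], 0], [[0, 0, -0.02], [0.1, -0.055, -0.006], 0], [[0, 0, -0.03], [0.15, -0.08, -0.009], 0], [[0, 0, -0.04], [0.2, -0.105, -0.013], 0], [[0, 0, -0.04], [0.25, -0.13, -0.013], 0], [[0, 0, -0.04], [0.281, -0.149, -0.013], 0], [[0, 0, -0.04], [0.281, -0.149, -0.013], 0], [[0, 0, -0.04], [0.281, -0.149, -0.013], 0], [[0, 0, -0.04], [0.281, -0.149, -0.013], 0], [[0, 0, -0.04], [0.281, -0.149, -0.013], 0]]' --squeeze 12

```text
time: 2.1
position: [0.4389, -0.3707, 0.2495]
tool_rot: [3.079, 0.622, -0.0]
ft_force: [0.8, -0.0, -0.1]
grip_width: 1.0
```

Run:
```python
from h import *
goal([.50,-.015,.25],.1)
save('wrist','w1.png'); 
f,cx,cy,R,t=cal('wrist'); print(-R.T@t, R.round(3))
for d in ctrl.cut_out('wrist','fresh_cassette')[:3]:
    print(d['score'],d['rect'])
```

```text
t 2.1 pos [ 0.4389 -0.3707  0.2495] yaw 0.3986 tilt [-0.0003 -0.0002] F [ 0.8 -0.  -0.1] w 1.0
turn [1.000e-04 3.000e-04 2.986e-01] shift [ 0.1943 -0.3041 -0.0006]
[ 0.51475767 -0.3379983   0.39609926] [[ 0.388 -0.922 -0.001]
 [-0.88  -0.37   0.297]
 [-0.274 -0.114 -0.955]]
0.86 [310.5, 22.1, 60.0, 100.5]
```

View pics/w1.png

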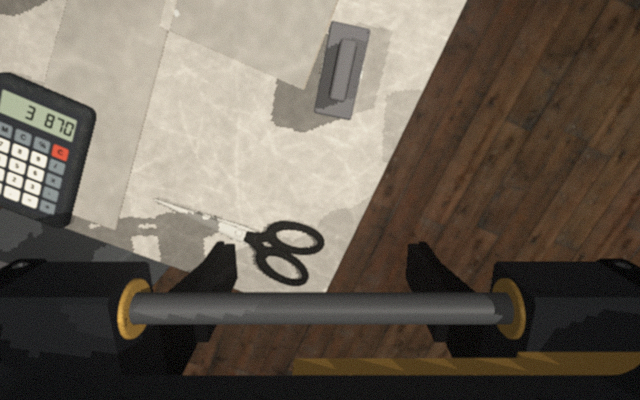

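Run:
```python
from h import *
im=cv2.imread('pics/w1.png'); cv2.imwrite('pics/w1z.png',cv2.resize(im[10:135,290:400],None,fx=4.5,fy=4.5,interpolation=cv2.INTER_CUBIC))
```

```text
(no output)
```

View pics/w1z.png

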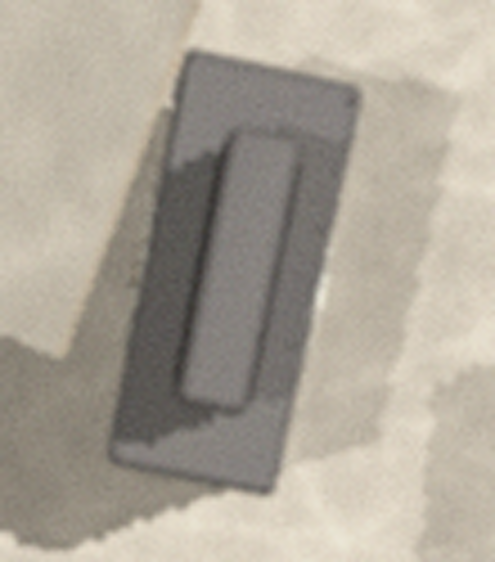

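Request:
step_arm --plan '[[[0, 0, 0.05], [0.03, -0.05, 0], 0], [[0, 0, 0.1], [0.06, -0.1, 0], 0], [[0, 0, 0.15], [0.09, -0.15, 0], 0], [[0, 0, 0.2], [0.125, -0.2, 0], 0], [[0, 0, 0.25], [0.16, -0.25, 0], 0], [[0, 0, 0.3], [0.194, -0.304, 0], 60], [[0, 0, 0.3], [0.194, -0.304, 0], 100], [[0, 0, 0.3], [0.194, -0.304, 0], 100], [[0, 0, 0.3], [0.194, -0.304, 0], 100], [[0, 0, 0.3], [0.194, -0.304, 0], 100]]'

```text
time: 3.45
position: [0.4997, -0.0156, 0.2494]
tool_rot: [3.138, 0.154, -0.0]
ft_force: [0.0, 0.2, -0.5]
grip_width: 0.624
```

Run:
```python
from h import *
goal([.50,-.015,.25],.1)
im=save('wrist','w2.png'); f,cx,cy,R,t=cal('wrist'); np.savez('w2.npz',f=f,cx=cx,cy=cy,R=R,t=t)
```

```text
t 3.45 pos [ 0.4997 -0.0156  0.2494] yaw 0.098 tilt [-0.0003 -0.0002] F [ 0.   0.2 -0.5] w 0.624
turn [ 0.0002  0.0003 -0.002 ] shift [ 0.0004 -0.0005 -0.0006]
```

View pics/w2.png

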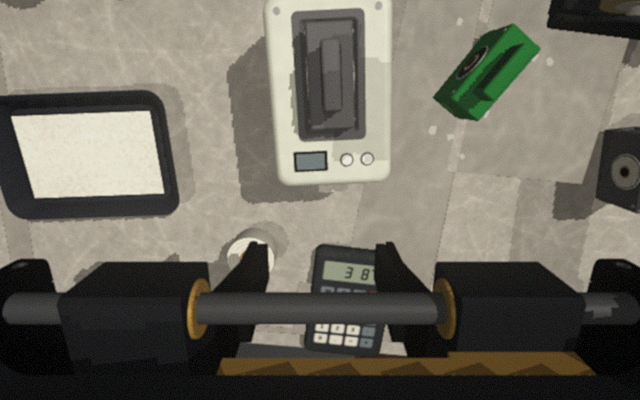

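Run:
```python
from h import *
im=cv2.imread('pics/w2.png'); cv2.imwrite('pics/w2z.png',cv2.resize(im[0:150,280:380],None,fx=4,fy=4,interpolation=cv2.INTER_CUBIC))
cv2.imwrite('pics/w2t.png',cv2.resize(im[80:230,0:190],None,fx=4,fy=4,interpolation=cv2.INTER_CUBIC))
f,cx,cy,R2,t2=cal('wrist')
R=np.array([[.388,-.922,-.001],[-.880,-.37,.297],[-.274,-.114,-.955]]);U,_,V=np.linalg.svd(R);R=U@V
C=(f,cx,cy,R,-R@np.array([0.51475767,-0.3379983,0.39609926]))
q=[onplane('',u/4.5+290,v/4.5+10,.06,C) for u,v in [(187,50),(358,90),(270,492),(112,458)]]
q=np.array(q);print(q.round(4),q.mean(0)); d=q[0]+q[1]-q[2]-q[3];print(np.arctan2(d[1],d[0]),np.linalg.norm(d)/2, np.linalg.norm(q[0]-q[1]))
```

```text
[[ 0.5728 -0.3231  0.06  ]
 [ 0.5792 -0.3563  0.06  ]
 [ 0.5034 -0.3718  0.06  ]
 [ 0.497  -0.3389  0.06  ]] [ 0.53807762 -0.34750998  0.06      ]
0.2031981389319584 0.07744112093686607 0.03388015760797311
```

View pics/w2z.png

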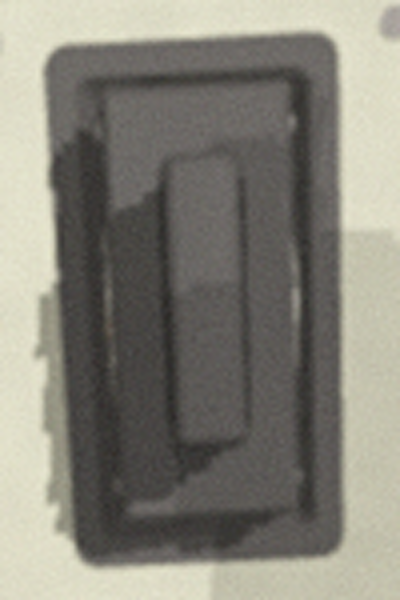

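View pics/w2t.png

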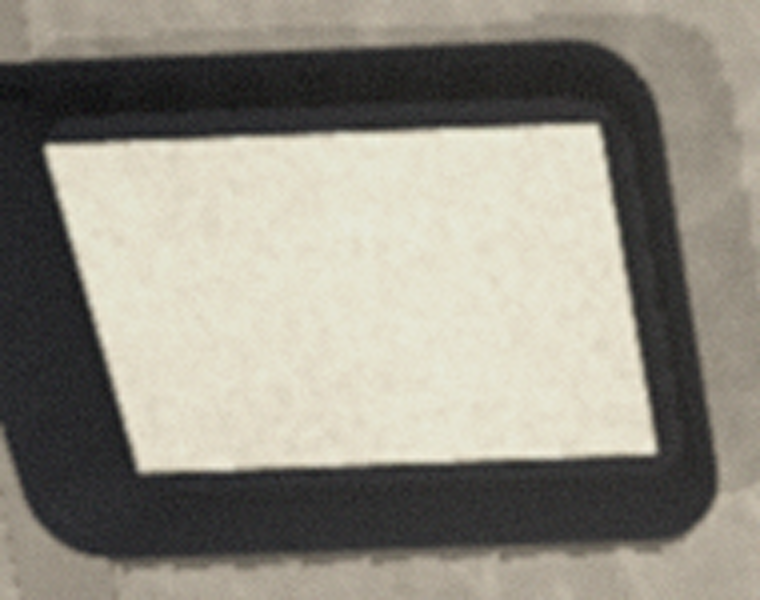

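Run:
```python
from h import *
C=cal('wrist'); z=lambda u,v:(u/4+280,v/4)
def quad(P,h,off):
    q=np.array([onplane('',u/4+off[0],v/4+off[1],h,C) for u,v in P]); d=q[0]+q[1]-q[2]-q[3]; w=(q[0]+q[3]-q[1]-q[2])
    print(q.mean(0).round(4),'yaw',np.arctan2(d[1],d[0]).round(3),'L',(np.linalg.norm(d)/2).round(4),'W',(np.linalg.norm(w)/2).round(4),'yawW',np.arctan2(-w[0],w[1]).round(3))
quad([(104,85),(295,78),(300,512),(120,518)],.108,(280,0))
quad([(163,155),(240,153),(247,440),(180,447)],.132,(280,0))
quad([(45,45),(338,35),(342,558),(75,567)],.09,(280,0))
quad([(43,143),(602,122),(658,455),(138,473)],.0095,(0,80))
```

```text
[ 0.5939 -0.013   0.108 ] yaw 0.132 L 0.079 W 0.0359 yawW 0.13
[ 0.5937 -0.0129  0.132 ] yaw 0.151 L 0.0484 W 0.0128 yawW 0.158
[ 0.5932 -0.0126  0.09  ] yaw 0.14 L 0.1014 W 0.0575 yawW 0.13
[0.4898 0.2423 0.0095] yaw 0.129 L 0.0925 W 0.1508 yawW 0.134
```

Run:
```python
from h import *
goal([.5935,-.0128,.137],.135)
```

```text
t 3.5 pos [ 0.4997 -0.0152  0.2494] yaw 0.0986 tilt [-0.0002 -0.0001] F [ 0.2  0.3 -1.4] w 0.614
turn [ 0.0001  0.0002 -0.0364] shift [0.0936 0.0068 0.1124]
```

Request:
step_arm --plan '[[[0, 0, -0.02], [0.045, 0.003, 0], 100], [[0, 0, -0.036], [0.09, 0.007, 0.02], 100], [[0, 0, -0.036], [0.0935, 0.007, 0.06], 100], [[0, 0, -0.036], [0.0935, 0.007, 0.095], 100], [[0, 0, -0.036], [0.0935, 0.007, 0.112], 100], [[0, 0, -0.036], [0.0935, 0.007, 0.112], 100], [[0, 0, -0.036], [0.0935, 0.007, 0.112], 100], [[0, 0, -0.036], [0.0935, 0.007, 0.112], 150], [[0, 0, -0.036], [0.0935, 0.007, 0.112], 255], [[0, 0, -0.036], [0.0935, 0.007, 0.112], 255]]' --squeeze 12

```text
time: 4.75
position: [0.5937, -0.0116, 0.138]
tool_rot: [3.134, 0.215, 0.001]
ft_force: [-0.3, -0.6, 0.2]
grip_width: 0.353
```

Run:
```python
from h import *
goal([.5935,-.0128,.137],.135); save('wrist','w3.png')
```

```text
t 4.75 pos [ 0.5937 -0.0116  0.138 ] yaw 0.1368 tilt [ 0.0007 -0.0003] F [-0.3 -0.6  0.2] w 0.353
turn [ 0.0004 -0.0006  0.0018] shift [-0.0003  0.0012  0.001 ]
```

View pics/w3.png

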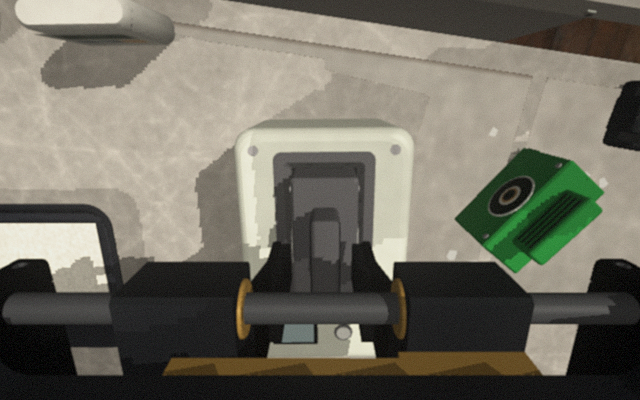

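Request:
step_arm --plan '[[[0, 0, 0], [0, 0, 0], 255], [[0, 0, 0], [0, 0, 0], 255], [[0, 0, 0], [0, 0, 0], 255], [[0, 0, 0], [0, 0, 0], 255], [[0, 0, 0], [0, 0, 0], 255], [[0, 0, 0], [0, 0, 0], 255], [[0, 0, 0], [0, 0, 0.001], 255], [[0, 0, 0], [0, 0, 0.002], 255], [[0, 0, 0], [0, 0, 0.003], 255], [[0, 0, 0], [0, 0, 0.003], 255]]' --squeeze 12

```text
time: 6.05
position: [0.5937, -0.0117, 0.1347]
tool_rot: [3.134, 0.215, 0.001]
ft_force: [-1.3, -1.6, 4.3]
grip_width: 0.153
```

Run:
```python
from h import *
goal([.5935,-.0128,.137],.135)
```

```text
t 6.05 pos [ 0.5937 -0.0117  0.1347] yaw 0.1367 tilt [ 0.0004 -0.0003] F [-1.3 -1.6  4.3] w 0.153
turn [ 0.0004 -0.0004  0.0017] shift [-0.0003  0.0011 -0.0023]
```

Request:
step_arm --plan '[[[0, 0, 0], [0, 0, 0.0003], 255], [[0, 0, 0], [0, 0, 0.0006], 255], [[0, 0, 0], [0, 0, 0.0009], 255], [[0, 0, 0], [0, 0, 0.0012], 255], [[0, 0, 0], [0, 0, 0.0015], 255], [[0, 0, 0], [0, 0, 0.0018], 255], [[0, 0, 0], [0, 0, 0.0021], 255], [[0, 0, 0], [0, 0, 0.0024], 255], [[0, 0, 0], [0, 0, 0.0027], 255], [[0, 0, 0], [0, 0, 0.0027], 255]]'

```text
time: 7.3
position: [0.5937, -0.0118, 0.132]
tool_rot: [3.134, 0.214, 0.001]
ft_force: [-1.9, -2.0, 4.2]
grip_width: 0.158
```

Run:
```python
from h import *
im=save('wrist','w4.png'); cv2.imwrite('pics/w4z.png',cv2.resize(im[100:380,200:440,::-1],None,fx=2.1,fy=2.1))
```

```text
(no output)
```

View pics/w4z.png

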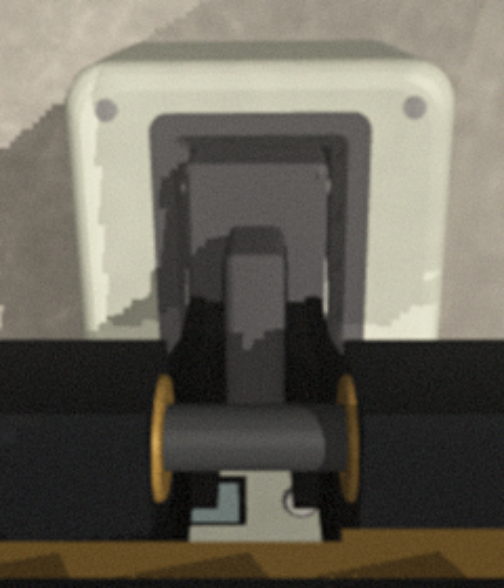

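Request:
step_arm --plan '[[[0, 0, 0], [0, 0, 0.0003], 255], [[0, 0, 0], [0, 0, 0.0006], 255], [[0, 0, 0], [0, 0, 0.0009], 255], [[0, 0, 0], [0, 0, 0.0012], 255], [[0, 0, 0], [0, 0, 0.0015], 255], [[0, 0, 0], [0, 0, 0.0018], 255], [[0, 0, 0], [0, 0, 0.0021], 255], [[0, 0, 0], [0, 0, 0.0024], 255], [[0, 0, 0], [0, 0, 0.0027], 255], [[0, 0, 0], [0, 0, 0.003], 255]]'

```text
time: 8.6
position: [0.5937, -0.0118, 0.1291]
tool_rot: [3.134, 0.214, 0.001]
ft_force: [-0.8, -1.5, 6.0]
grip_width: 0.158
```

Run:
```python
from h import *
goal([.5935,-.0128,.137],.135)
im=save('wrist','w5.png'); cv2.imwrite('pics/w5z.png',cv2.resize(im[100:380,200:440,::-1],None,fx=2.1,fy=2.1))
```

```text
t 8.6 pos [ 0.5937 -0.0118  0.1291] yaw 0.1366 tilt [ 0.0005 -0.0005] F [-0.8 -1.5  6. ] w 0.158
turn [ 0.0005 -0.0005  0.0016] shift [-0.0004  0.001  -0.0079]
```

View pics/w5z.png

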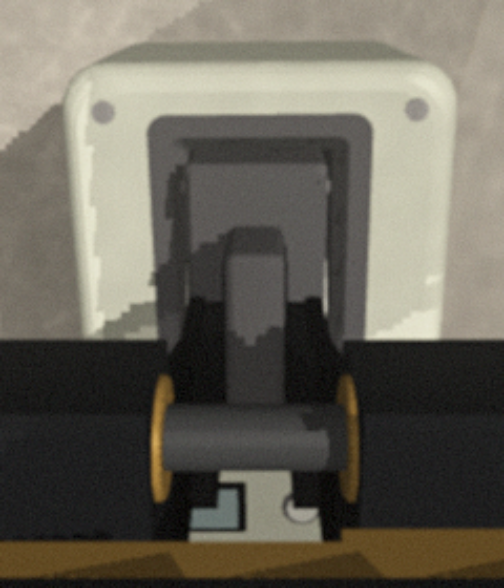

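Request:
step_arm --plan '[[[0, 0, 0], [0, 0, 0.0003], 255], [[0, 0, 0], [0, 0, 0.0006], 255], [[0, 0, 0], [0, 0, 0.0009], 255], [[0, 0, 0], [0, 0, 0.0012], 255], [[0, 0, 0], [0, 0, 0.0015], 255], [[0, 0, 0], [0, 0, 0.0018], 255], [[0, 0, 0], [0, 0, 0.0021], 255], [[0, 0, 0], [0, 0, 0.0024], 255], [[0, 0, 0], [0, 0, 0.0024], 255], [[0, 0, 0], [0, 0, 0.0024], 255]]'

```text
time: 9.9
position: [0.5937, -0.0119, 0.1268]
tool_rot: [3.134, 0.214, 0.001]
ft_force: [-1.2, -1.9, 6.4]
grip_width: 0.16
```

Request:
step_arm --plan '[[[0, 0, 0], [0, 0, 0.0003], 255], [[0, 0, 0], [0, 0, 0.0006], 255], [[0, 0, 0], [0, 0, 0.0009], 255], [[0, 0, 0], [0, 0, 0.0012], 255], [[0, 0, 0], [0, 0, 0.0015], 255], [[0, 0, 0], [0, 0, 0.0018], 255], [[0, 0, 0], [0, 0, 0.0021], 255], [[0, 0, 0], [0, 0, 0.0024], 255], [[0, 0, 0], [0, 0, 0.0024], 255], [[0, 0, 0], [0, 0, 0.0024], 255]]'

```text
time: 11.15
position: [0.5938, -0.0119, 0.1245]
tool_rot: [3.134, 0.214, 0.001]
ft_force: [-1.5, -1.8, 6.4]
grip_width: 0.163
```

Request:
step_arm --plan '[[[0, 0, 0], [0, 0, 0.0003], 255], [[0, 0, 0], [0, 0, 0.0006], 255], [[0, 0, 0], [0, 0, 0.0009], 255], [[0, 0, 0], [0, 0, 0.0012], 255], [[0, 0, 0], [0, 0, 0.0015], 255], [[0, 0, 0], [0, 0, 0.0018], 255], [[0, 0, 0], [0, 0, 0.0018], 255], [[0, 0, 0], [0, 0, 0.0018], 255], [[0, 0, 0], [0, 0, 0.0018], 255], [[0, 0, 0], [0, 0, 0.0018], 255]]'

```text
time: 12.4
position: [0.5938, -0.012, 0.1227]
tool_rot: [3.133, 0.214, 0.001]
ft_force: [-0.5, -1.7, 6.6]
grip_width: 0.162
```

Run:
```python
from h import *
goal([.5935,-.0128,.137],.135)
im=save('wrist','w6.png'); cv2.imwrite('pics/w6z.png',cv2.resize(im[100:380,200:440,::-1],None,fx=2.1,fy=2.1))
```

```text
t 12.4 pos [ 0.5938 -0.012   0.1227] yaw 0.1366 tilt [ 0.0006 -0.0008] F [-0.5 -1.7  6.6] w 0.162
turn [ 0.0008 -0.0005  0.0016] shift [-0.0004  0.0008 -0.0143]
```

View pics/w6z.png

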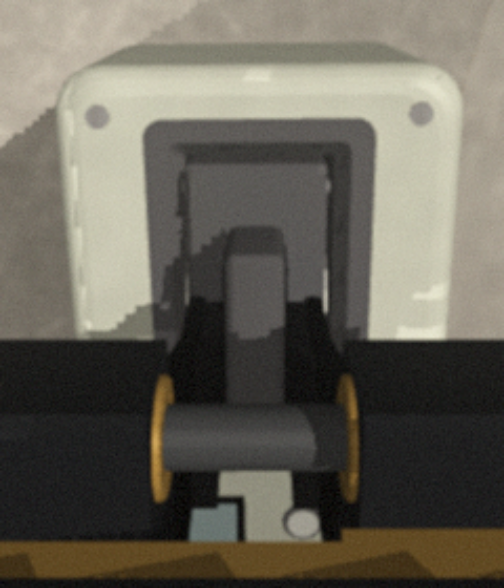

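Request:
step_arm --plan '[[[0, 0, 0], [0, 0, 0.0002], 255], [[0, 0, 0], [0, 0, 0.0004], 255], [[0, 0, 0], [0, 0, 0.0006], 255], [[0, 0, 0], [0, 0, 0.0008], 255], [[0, 0, 0], [0, 0, 0.001], 255], [[0, 0, 0], [0, 0, 0.0012], 255], [[0, 0, 0], [0, 0, 0.0012], 255], [[0, 0, 0], [0, 0, 0.0012], 255], [[0, 0, 0], [0, 0, 0.0012], 255], [[0, 0, 0], [0, 0, 0.0012], 255]]'

```text
time: 13.7
position: [0.5938, -0.012, 0.1216]
tool_rot: [3.133, 0.214, 0.001]
ft_force: [-0.8, -2.4, 6.6]
grip_width: 0.158
```

Request:
step_arm --plan '[[[0, 0, 0], [0, 0, 0.0002], 255], [[0, 0, 0], [0, 0, 0.0004], 255], [[0, 0, 0], [0, 0, 0.0006], 255], [[0, 0, 0], [0, 0, 0.0008], 255], [[0, 0, 0], [0, 0, 0.001], 255], [[0, 0, 0], [0, 0, 0.001], 255], [[0, 0, 0], [0, 0, 0.001], 255], [[0, 0, 0], [0, 0, 0.001], 255], [[0, 0, 0], [0, 0, 0.001], 255], [[0, 0, 0], [0, 0, 0.001], 255]]'

```text
time: 14.95
position: [0.594, -0.0123, 0.1213]
tool_rot: [3.133, 0.214, 0.002]
ft_force: [-2.8, -3.7, 11.4]
grip_width: 0.162
```

Run:
```python
from h import *
goal([.5935,-.0128,.137],.135)
im=save('wrist','w7.png'); a=cv2.imread('pics/w4.png')
cv2.imwrite('pics/w7z.png',cv2.resize(np.hstack([a[130:330,240:400],im[130:330,240:400,::-1]]),None,fx=2.5,fy=2.5))
```

```text
t 14.95 pos [ 0.594  -0.0123  0.1213] yaw 0.1364 tilt [ 0.0011 -0.0015] F [-2.8 -3.7 11.4] w 0.162
turn [ 0.0017 -0.0009  0.0014] shift [-0.0005  0.0005 -0.0157]
```

View pics/w7z.png

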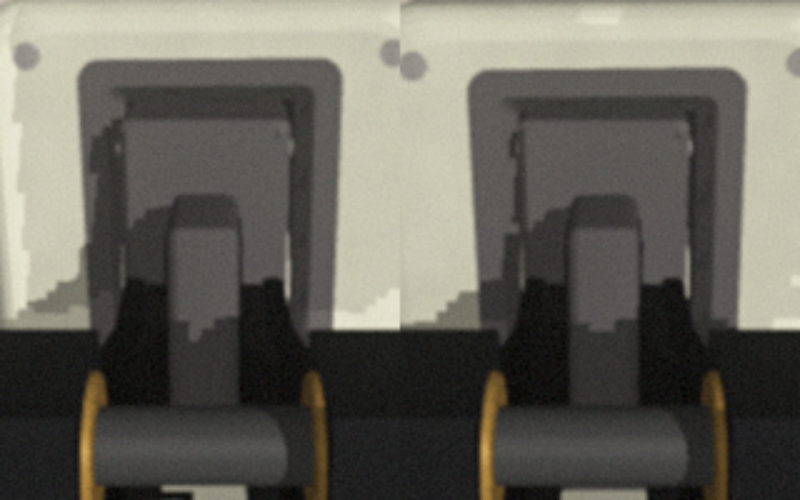

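Request:
step_arm --plan '[[[0, 0, 0], [0, 0, 0], 100], [[0, 0, 0], [0, 0, 0], 100], [[0, 0, 0], [0, 0, -0.01], 100], [[0, 0, 0], [0, 0, -0.026], 100], [[0, 0, 0], [0, 0, -0.026], 100], [[0, 0, 0], [0, 0, -0.026], 100], [[0, 0, 0], [0, 0, -0.026], 100], [[0, 0, 0], [0, 0, -0.026], 100], [[0, 0, 0], [0, 0, -0.026], 100], [[0, 0, 0], [0, 0, -0.026], 100]]'

```text
time: 16.25
position: [0.5935, -0.0115, 0.1459]
tool_rot: [3.134, 0.215, -0.0]
ft_force: [0.8, 0.3, 0.3]
grip_width: 0.606
```

Run:
```python
from h import *
goal([.5935,-.0128,.146],.135)
save('wrist','w8.png'); im=save('side','s8.png'); cv2.imwrite('pics/s8z.png',cv2.resize(im[130:280,230:400,::-1],None,fx=3,fy=3))
```

```text
t 16.25 pos [ 0.5935 -0.0115  0.1459] yaw 0.1369 tilt [-0.0002 -0.    ] F [0.8 0.3 0.3] w 0.606
turn [0.     0.0002 0.0019] shift [-0.0001  0.0013 -0.0001]
```

View pics/w8.png

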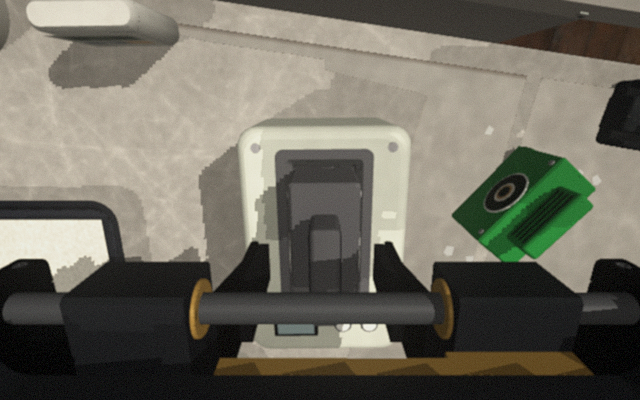

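View pics/s8z.png

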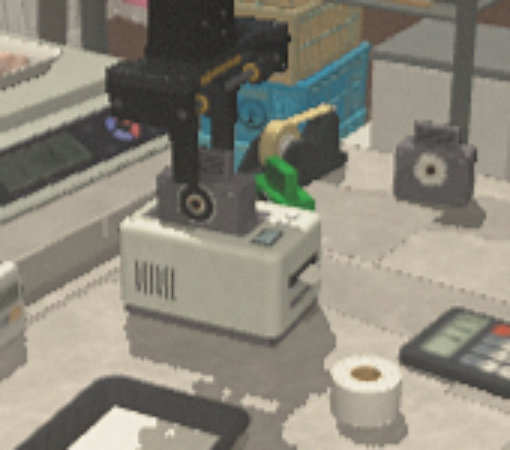

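```bash
python3 - <<'E'
from h import *
C=cal('wrist'); c,s=np.cos(.135),np.sin(.135)
for zt in (.132,.152,.112):
  for dx,dz in ((.025,0),(.04,-.024)):
    print(zt,dx,proj('',[[.5935+dx*c,-.0128+dx*s,zt+dz]],C).round(1))
E
python3 -c "
import cv2;a=cv2.imread('pics/w8.png');cv2.imwrite('pics/w8z.png',cv2.resize(a[130:330,230:410],None,fx=3,fy=3))"
```

```text
0.132 0.025 [[325.4 216.5]]
0.132 0.04 [[325.  175.3]]
0.152 0.025 [[325.9 232.1]]
0.152 0.04 [[325.4 184.5]]
0.112 0.025 [[325.  204.1]]
0.112 0.04 [[324.7 167.7]]
```

View pics/w8z.png

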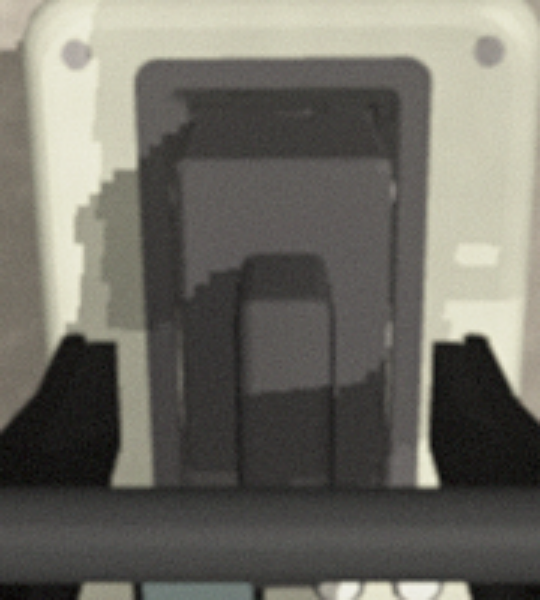

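Request:
step_arm --plan '[[[0, 0, 0], [0, 0.0008, 0], 255], [[0, 0, 0], [0, 0.0008, 0], 255], [[0, 0, 0], [0, 0.0008, 0], 255], [[0, 0, 0], [0, 0.0008, 0], 255], [[0, 0, 0], [0, 0.0008, 0], 255], [[0, 0, 0], [0, 0.0008, 0], 255], [[0, 0, 0], [0, 0.0008, 0], 255], [[0, 0, 0], [0, 0.0008, -0.004], 255], [[0, 0, 0], [0, 0.0008, -0.01], 255], [[0, 0, 0], [0, 0.0008, -0.02], 255]]' --squeeze 25

```text
time: 17.6
position: [0.5934, -0.0123, 0.1664]
tool_rot: [-3.134, -0.215, 0.001]
ft_force: [-0.3, 1.0, -1.1]
grip_width: 0.157
```

Run:
```python
from h import *
goal([.490,.242,.088],.132)
```

```text
t 17.6 pos [ 0.5934 -0.0123  0.1664] yaw 0.1369 tilt [-0.0005  0.    ] F [-0.3  1.  -1.1] w 0.157
turn [-0.0001  0.0005  0.0049] shift [-0.0677 -0.266   0.0784]
```

Request:
step_arm --plan '[[[0, 0, 0], [0, 0, -0.035], 255], [[0, 0, 0], [-0.01, -0.04, -0.05], 255], [[0, 0, 0], [-0.025, -0.09, -0.05], 255], [[0, 0, 0], [-0.038, -0.14, -0.05], 255], [[0, 0, 0], [-0.05, -0.19, -0.03], 255], [[0, 0, 0], [-0.06, -0.24, 0], 255], [[0, 0, 0.005], [-0.0677, -0.266, 0.03], 255], [[0, 0, 0.005], [-0.0677, -0.266, 0.05], 255], [[0, 0, 0.005], [-0.0677, -0.266, 0.05], 255], [[0, 0, 0.005], [-0.0677, -0.266, 0.05], 255]]'

```text
time: 18.85
position: [0.4918, 0.2408, 0.1171]
tool_rot: [3.135, 0.203, 0.003]
ft_force: [0.3, -0.6, -1.1]
grip_width: 0.157
```

Run:
```python
from h import *
goal([.490,.242,.088],.132)
save('wrist','w9.png'); im=save('side','s9.png'); cv2.imwrite('pics/s9z.png',cv2.resize(im[160:340,170:350,::-1],None,fx=3,fy=3))
```

```text
t 18.85 pos [0.4918 0.2408 0.1171] yaw 0.1293 tilt [ 0.0017 -0.    ] F [ 0.3 -0.6 -1.1] w 0.157
turn [ 0.0002 -0.0017 -0.0027] shift [-0.0017 -0.0014  0.0291]
```

View pics/w9.png

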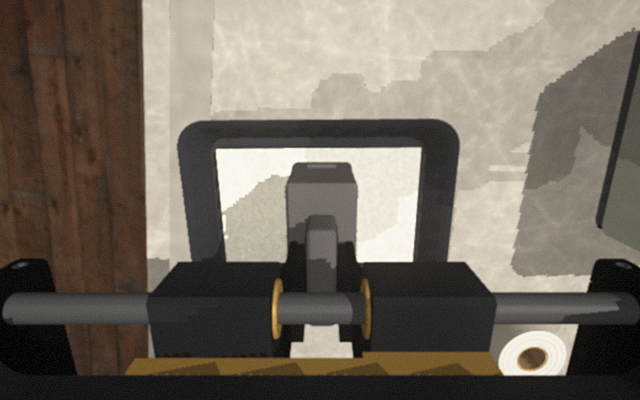

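View pics/s9z.png

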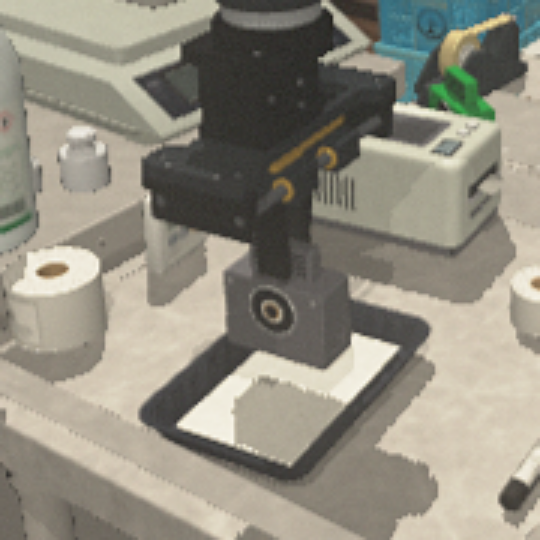

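Request:
step_arm --plan '[[[0, 0, 0], [-0.001, -0.001, 0.01], 255], [[0, 0, 0], [-0.001, -0.001, 0.018], 255], [[0, 0, 0], [-0.001, -0.001, 0.024], 255], [[0, 0, 0], [-0.001, -0.001, 0.027], 255], [[0, 0, 0], [-0.001, -0.001, 0.0295], 255], [[0, 0, 0], [-0.001, -0.001, 0.0295], 255], [[0, 0, 0], [-0.001, -0.001, 0.0295], 140], [[0, 0, 0], [-0.001, -0.001, 0.0295], 140], [[0, 0, 0], [-0.001, -0.001, 0.0295], 140], [[0, 0, 0], [-0.001, -0.001, 0.0295], 140]]'

```text
time: 20.2
position: [0.4892, 0.2428, 0.0864]
tool_rot: [-3.135, -0.207, 0.0]
ft_force: [0.1, -0.1, 0.1]
grip_width: 0.437
```

Run:
```python
from h import *
goal([.538,-.3475,.25],.203)
save('wrist','w10.png'); im=save('side','s10.png'); cv2.imwrite('pics/s10z.png',cv2.resize(im[160:340,170:350,::-1],None,fx=3,fy=3))
```

```text
t 20.2 pos [0.4892 0.2428 0.0864] yaw 0.1318 tilt [-0.  0.] F [ 0.1 -0.1  0.1] w 0.437
turn [-0.      0.     -0.0712] shift [-0.0292  0.5916 -0.1636]
```

View pics/w10.png

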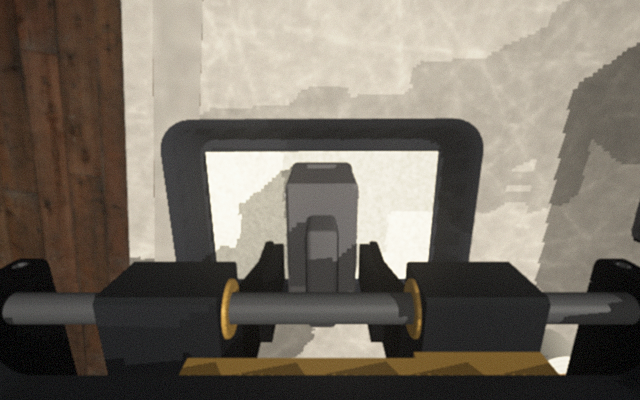

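View pics/s10z.png

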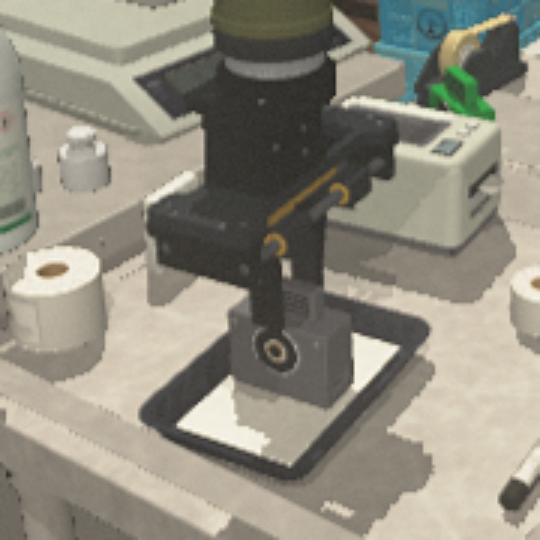

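Run:
```python
from h import *
goal([.49,-.357,.22],.203)
```

```text
t 20.3 pos [0.4891 0.2428 0.0864] yaw 0.1318 tilt [-0.     -0.0001] F [ 0.9  0.8 -0.7] w 0.447
turn [ 0.0001  0.0001 -0.0712] shift [-0.078   0.5947 -0.1335]
```

Request:
step_arm --plan '[[[0, 0, 0], [0, 0, -0.04], 100], [[0, 0, 0], [0, 0, -0.09], 100], [[0, 0, 0], [-0.008, 0.05, -0.12], 100], [[0, 0, -0.02], [-0.016, 0.11, -0.134], 100], [[0, 0, -0.03], [-0.024, 0.17, -0.134], 100], [[0, 0, -0.04], [-0.031, 0.23, -0.134], 100], [[0, 0, -0.05], [-0.039, 0.29, -0.134], 100], [[0, 0, -0.06], [-0.046, 0.35, -0.134], 100], [[0, 0, -0.07], [-0.054, 0.41, -0.134], 100], [[0, 0, -0.07], [-0.062, 0.47, -0.134], 100]]'

```text
time: 21.55
position: [0.4893, -0.2331, 0.2207]
tool_rot: [3.125, 0.317, 0.001]
ft_force: [0.6, -0.5, 0.4]
grip_width: 0.609
```

Run:
```python
from h import *
goal([.49,-.357,.22],.203)
```

```text
t 21.55 pos [ 0.4893 -0.2331  0.2207] yaw 0.202 tilt [ 0.0006 -0.0005] F [ 0.6 -0.5  0.4] w 0.609
turn [ 0.0006 -0.0005 -0.001 ] shift [-0.0242  0.1215  0.0008]
```

Request:
step_arm --plan '[[[0, 0, 0], [-0.002, 0.05, 0], 100], [[0, 0, 0], [-0.004, 0.1, 0.01], 100], [[0, 0, 0], [-0.004, 0.1215, 0.04], 100], [[0, 0, 0], [-0.004, 0.1215, 0.05], 100], [[0, 0, 0], [-0.004, 0.1215, 0.05], 100], [[0, 0, 0], [-0.004, 0.1215, 0.05], 100], [[0, 0, 0], [-0.004, 0.1215, 0.05], 100], [[0, 0, 0], [-0.004, 0.1215, 0.05], 100], [[0, 0, 0], [-0.004, 0.1215, 0.05], 100], [[0, 0, 0], [-0.004, 0.1215, 0.05], 100]]'

```text
time: 22.8
position: [0.5099, -0.3511, 0.1707]
tool_rot: [3.125, 0.316, 0.0]
ft_force: [0.3, -0.0, -0.1]
grip_width: 0.611
```

Run:
```python
from h import *
goal([.538,-.3475,.078],.203)
im=save('wrist','w11.png'); cv2.imwrite('pics/w11z.png',cv2.resize(im[50:270,210:430,::-1],None,fx=2.5,fy=2.5))
```

```text
t 22.8 pos [ 0.5099 -0.3511  0.1707] yaw 0.2018 tilt [ 0.0001 -0.0002] F [ 0.3 -0.  -0.1] w 0.611
turn [ 0.0002 -0.     -0.0012] shift [0.0283 0.0021 0.0927]
```

View pics/w11z.png

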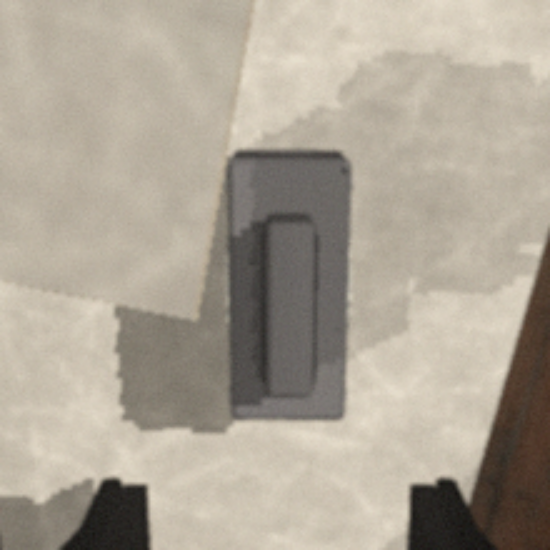

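Run:
```python
from h import *
C=cal('wrist')
def quad(P,h):
    q=np.array([onplane('',u/2.5+210,v/2.5+50,h,C) for u,v in P]); d=q[0]+q[1]-q[2]-q[3]; w=(q[0]+q[3]-q[1]-q[2])
    print(q.mean(0).round(4),'yaw',np.arctan2(d[1],d[0]).round(3),'L',(np.linalg.norm(d)/2).round(4),'W',(np.linalg.norm(w)/2).round(4),'yawW',np.arctan2(-w[0],w[1]).round(3))
quad([(230,157),(350,157),(345,418),(231,418)],.06)
quad([(267,220),(316,220),(315,397),(266,397)],.084)
goal([.5375,-.348,.078],.203)
```

```text
[ 0.5391 -0.3477  0.06  ] yaw 0.197 L 0.0789 W 0.0348 yawW 0.201
[ 0.5391 -0.348   0.084 ] yaw 0.2 L 0.0492 W 0.0133 yawW 0.201
t 22.85 pos [ 0.5099 -0.3511  0.1706] yaw 0.2018 tilt [-0.     -0.0001] F [ 0.  -0.3 -0.2] w 0.607
turn [ 0.0001  0.     -0.0012] shift [0.0277 0.0025 0.0926]
```

Request:
step_arm --plan '[[[0, 0, 0], [0.0293, 0.002, 0.01], 100], [[0, 0, 0], [0.0293, 0.002, 0.05], 100], [[0, 0, 0], [0.0293, 0.002, 0.08], 100], [[0, 0, 0], [0.0293, 0.002, 0.0925], 100], [[0, 0, 0], [0.0293, 0.002, 0.0925], 150], [[0, 0, 0], [0.0293, 0.002, 0.0925], 255], [[0, 0, 0], [0.0293, 0.002, 0.0925], 255], [[0, 0, 0], [0.0293, 0.002, 0.0925], 255], [[0, 0, 0], [0.0293, 0.002, 0.0925], 255], [[0, 0, 0], [0.0293, 0.002, 0.0925], 255]]' --squeeze 25

```text
time: 24.1
position: [0.5392, -0.3475, 0.0786]
tool_rot: [3.125, 0.316, 0.001]
ft_force: [-0.9, -0.1, 2.3]
grip_width: 0.159
```

Run:
```python
from h import *
goal([.5935,-.0128,.27],.135)
save('wrist','w12.png')
```

```text
t 24.1 pos [ 0.5392 -0.3475  0.0786] yaw 0.2017 tilt [ 0.0006 -0.0007] F [-0.9 -0.1  2.3] w 0.159
turn [ 0.0008 -0.0005  0.0667] shift [ 0.1203 -0.3169 -0.1916]
```

View pics/w12.png

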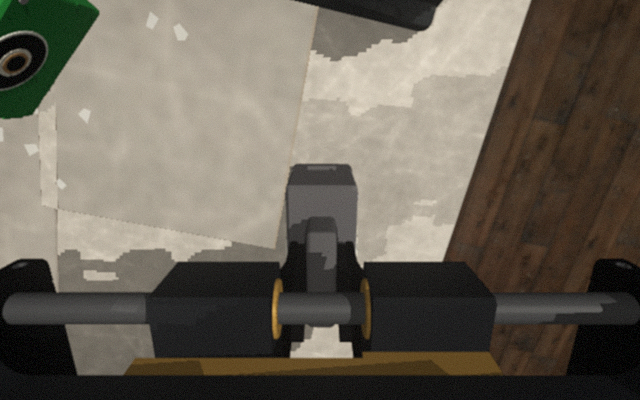

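Request:
step_arm --plan '[[[0, 0, 0], [0, 0, -0.03], 255], [[0, 0, 0], [0, 0, -0.08], 255], [[0, 0, 0.01], [0.01, -0.03, -0.12], 255], [[0, 0, 0.02], [0.03, -0.08, -0.14], 255], [[0, 0, 0.03], [0.05, -0.13, -0.14], 255], [[0, 0, 0.04], [0.07, -0.18, -0.14], 255], [[0, 0, 0.05], [0.09, -0.23, -0.14], 255], [[0, 0, 0.06], [0.105, -0.28, -0.14], 255], [[0, 0, 0.065], [0.12, -0.3169, -0.14], 255], [[0, 0, 0.065], [0.12, -0.3169, -0.14], 255]]'

```text
time: 25.4
position: [0.5927, -0.0071, 0.2177]
tool_rot: [-3.131, -0.227, 0.001]
ft_force: [0.4, -0.9, -1.7]
grip_width: 0.158
```

Run:
```python
from h import *
goal([.5934,-.0123,.19],.137)
im=save('wrist','w13.png')
```

```text
t 25.4 pos [ 0.5927 -0.0071  0.2177] yaw 0.1447 tilt [-0.0007  0.0025] F [ 0.4 -0.9 -1.7] w 0.158
turn [-0.0026  0.0004  0.0077] shift [-0.0001  0.0053  0.0277]
```

View pics/w13.png

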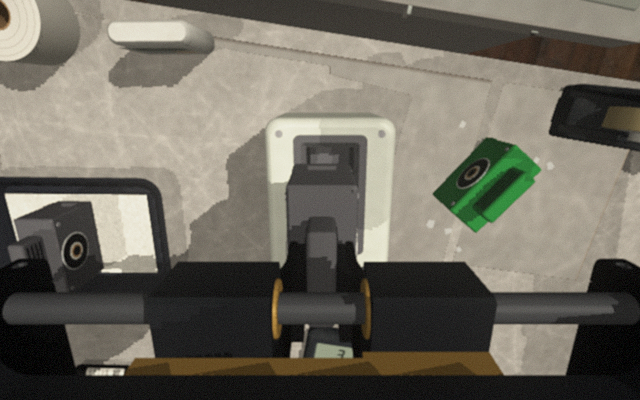

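Request:
step_arm --plan '[[[0, 0, 0], [0, 0, 0], 255], [[0, 0, 0], [0, 0, 0.01], 255], [[0, 0, 0], [0, 0, 0.02], 255], [[0, 0, 0], [0, 0, 0.03], 255], [[0, 0, 0], [0, 0, 0.035], 255], [[0, 0, 0], [0, 0, 0.035], 255], [[0, 0, 0], [0, 0, 0.035], 255], [[0, 0, 0], [0, 0, 0.035], 255], [[0, 0, 0], [0, 0, 0.035], 255], [[0, 0, 0], [0, 0, 0.035], 255]]'

```text
time: 26.7
position: [0.5931, -0.0127, 0.1832]
tool_rot: [3.134, 0.215, 0.0]
ft_force: [-0.4, 1.0, -1.9]
grip_width: 0.157
```

Run:
```python
from h import *
goal([.5934,-.0123,.146],.137)
im=save('wrist','w14.png'); cv2.imwrite('pics/w14z.png',cv2.resize(im[90:290,230:430,::-1],None,fx=3,fy=3))
im=save('side','s14.png'); cv2.imwrite('pics/s14z.png',cv2.resize(im[130:260,240:370,::-1],None,fx=4,fy=4))
```

```text
t 26.7 pos [ 0.5931 -0.0127  0.1832] yaw 0.1368 tilt [ 0.0002 -0.0002] F [-0.4  1.  -1.9] w 0.157
turn [ 0.0002 -0.0002 -0.0002] shift [ 0.0004 -0.0003  0.0372]
```

View pics/w14z.png

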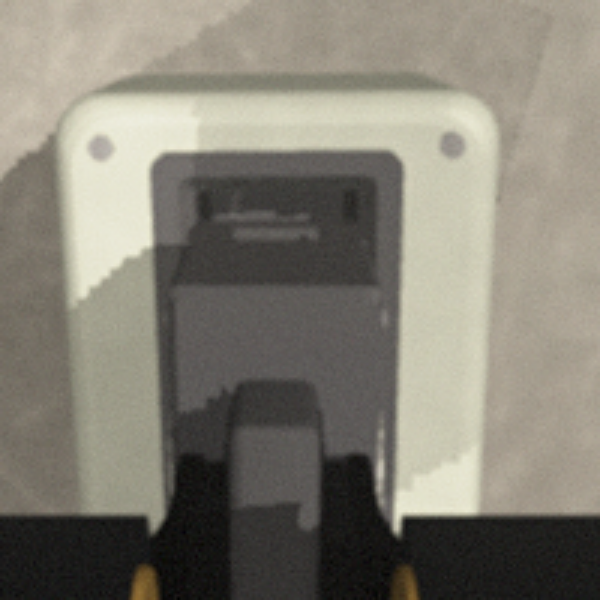

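View pics/s14z.png

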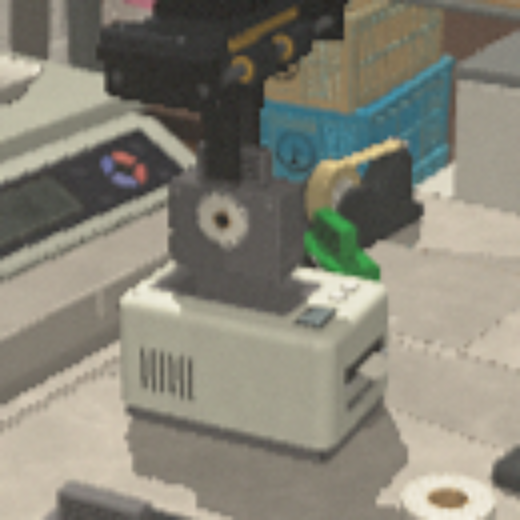

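Request:
step_arm --plan '[[[0, 0, 0], [0.0003, -0.0002, 0.005], 255], [[0, 0, 0], [0.0003, -0.0002, 0.01], 255], [[0, 0, 0], [0.0003, -0.0002, 0.014], 255], [[0, 0, 0], [0.0003, -0.0002, 0.017], 255], [[0, 0, 0], [0.0003, -0.0002, 0.02], 255], [[0, 0, 0], [0.0003, -0.0002, 0.023], 255], [[0, 0, 0], [0.0003, -0.0002, 0.026], 255], [[0, 0, 0], [0.0003, -0.0002, 0.029], 255], [[0, 0, 0], [0.0003, -0.0002, 0.032], 255], [[0, 0, 0], [0.0003, -0.0002, 0.034], 255]]' --squeeze 12

```text
time: 28.05
position: [0.5997, -0.0115, 0.1541]
tool_rot: [3.134, 0.215, 0.025]
ft_force: [8.4, 0.4, 11.6]
grip_width: 0.16
```

Run:
```python
from h import *
goal([.5934,-.0123,.146],.137)
im=save('wrist','w15.png'); cv2.imwrite('pics/w15z.png',cv2.resize(im[90:290,230:430,::-1],None,fx=3,fy=3))
im=save('side','s15.png'); cv2.imwrite('pics/s15z.png',cv2.resize(im[130:260,240:370,::-1],None,fx=4,fy=4))
```

```text
t 28.05 pos [ 0.5997 -0.0115  0.1541] yaw 0.1372 tilt [0.0158 0.0005] F [ 8.4  0.4 11.6] w 0.16
turn [ 0.0017 -0.0158  0.0002] shift [-0.0065 -0.0001  0.008 ]
```

View pics/w15z.png

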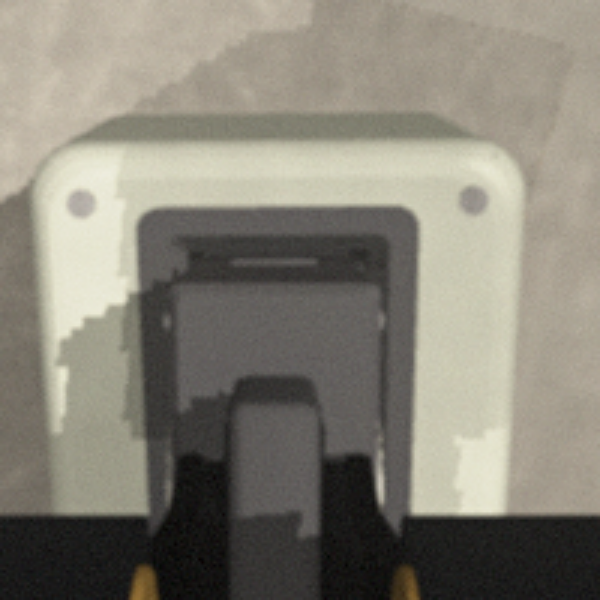

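View pics/s15z.png

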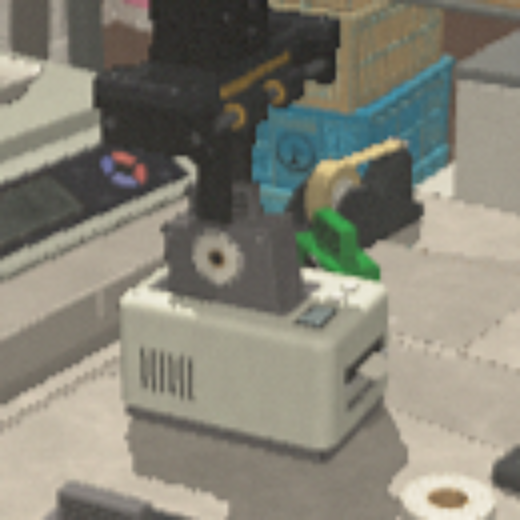

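Run:
```python
from h import *
C=cal('wrist'); z=lambda u,v:(u/3+230,v/3+90)
print('bezel far L/R',onplane('',*z(140,207),.09,C).round(4),onplane('',*z(418,207),.09,C).round(4))
print('well far L/R',onplane('',*z(178,240),.09,C).round(4),onplane('',*z(387,237),.09,C).round(4), onplane('',*z(178,240),.086,C).round(4))
c,s=np.cos(.1366),np.sin(.1366)
b=np.array([.5934,-.0126])
for dx in (.0507,.0452,.0412):
    P=[[b[0]+dx*c-dy*s,b[1]+dx*s+dy*c,.09 if dx>.042 else .086] for dy in (.023,-.023)]
    p=proj('',P,C); print(dx,np.c_[(p[:,0]-230)*3,(p[:,1]-90)*3].round(0).tolist())
for h in (.13,.133,.136,.14):
    print(h,onplane('',*z(175,285),h,C).round(4),onplane('',*z(380,283),h,C).round(4))
```

```text
bezel far L/R [0.6404 0.022  0.09  ] [ 0.648  -0.0338  0.09  ]
well far L/R [0.6347 0.0137 0.09  ] [ 0.6411 -0.0286  0.09  ] [0.6338 0.0139 0.086 ]
0.0507 [[164.0, 210.0], [391.0, 210.0]]
0.0452 [[165.0, 236.0], [390.0, 236.0]]
0.0412 [[168.0, 252.0], [388.0, 252.0]]
0.13 [0.6353 0.0108 0.13  ] [ 0.6403 -0.0233  0.13  ]
0.133 [0.636  0.0106 0.133 ] [ 0.641  -0.0229  0.133 ]
0.136 [0.6368 0.0104 0.136 ] [ 0.6416 -0.0225  0.136 ]
0.14 [0.6378 0.0101 0.14  ] [ 0.6425 -0.0219  0.14  ]
```

Run:
```python
import cv2
a=cv2.imread('pics/w15.png');cv2.imwrite('pics/w15y.png',cv2.resize(a[150:200,260:390],None,fx=6,fy=6,interpolation=cv2.INTER_CUBIC))
a=cv2.imread('pics/s15.png');cv2.imwrite('pics/s15y.png',cv2.resize(a[170:215,265:335],None,fx=10,fy=10,interpolation=cv2.INTER_CUBIC))
```

```text
(no output)
```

View pics/w15y.png

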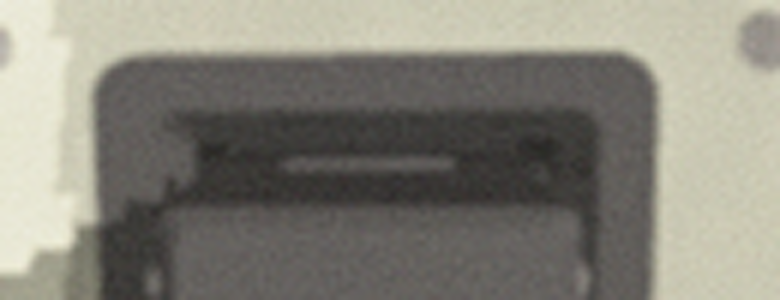

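View pics/s15y.png

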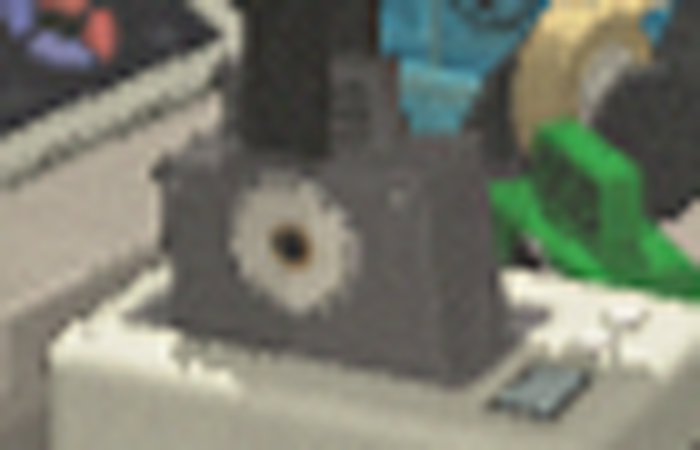

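Request:
step_arm --plan '[[[0, 0, 0], [0.002, 0, -0.002], 255], [[0, 0, 0], [0.004, 0, -0.004], 255], [[0, 0, 0], [0.005, 0, -0.005], 255], [[0, 0, 0], [0.005, 0, -0.005], 255], [[0, 0, 0], [0.005, 0, -0.005], 255], [[0, 0, 0], [0.005, 0, -0.005], 255], [[0, 0, 0], [0.005, 0, -0.005], 255], [[0, 0, 0], [0.005, 0, -0.005], 255], [[0, 0, 0], [0.005, 0, -0.005], 255], [[0, 0, 0], [0.005, 0, -0.005], 255]]'

```text
time: 29.4
position: [0.5992, -0.0117, 0.1546]
tool_rot: [3.134, 0.215, 0.004]
ft_force: [5.6, 0.9, 3.4]
grip_width: 0.156
```

Run:
```python
from h import *
goal([.5934,-.0123,.146],.137)
im=save('wrist','w16.png'); cv2.imwrite('pics/w16z.png',cv2.resize(im[90:290,230:430,::-1],None,fx=3,fy=3))
im=save('side','s16.png'); cv2.imwrite('pics/s16z.png',cv2.resize(im[160:230,255:345,::-1],None,fx=8,fy=8,interpolation=cv2.INTER_CUBIC))
```

```text
t 29.4 pos [ 0.5992 -0.0117  0.1546] yaw 0.1368 tilt [ 0.0023 -0.    ] F [5.6 0.9 3.4] w 0.156
turn [ 0.0003 -0.0023 -0.0002] shift [-0.0058 -0.0002  0.0086]
```

View pics/w16z.png

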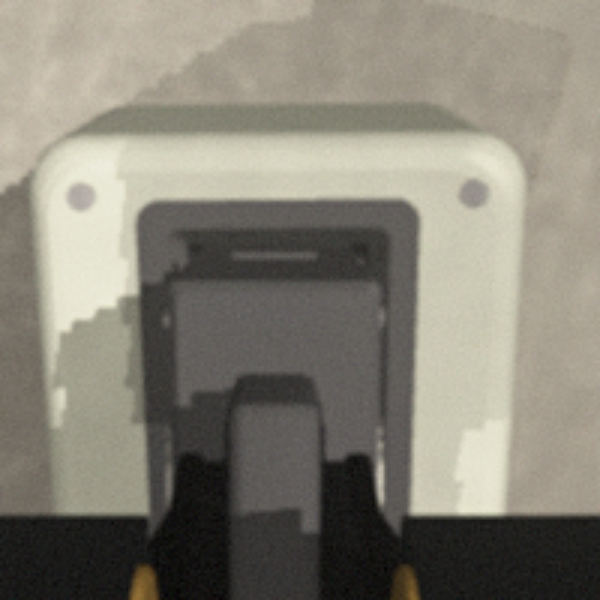

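View pics/s16z.png

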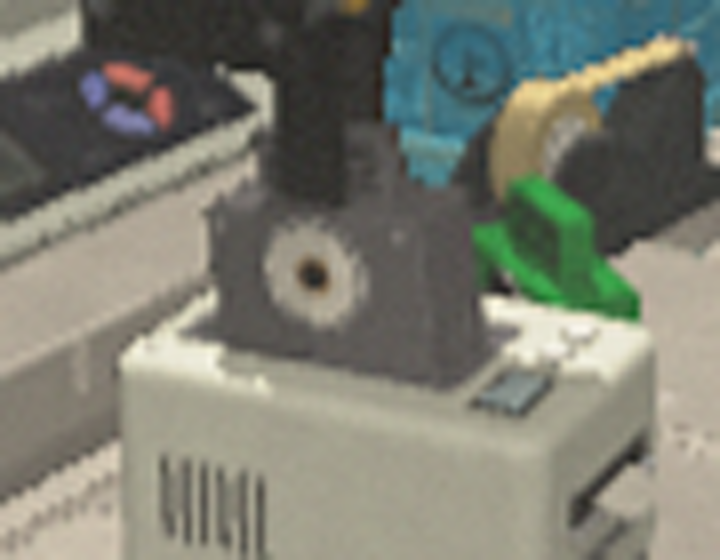

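Request:
step_arm --plan '[[[0, 0, 0], [0, 0, 0], 120], [[0, 0, 0], [0, 0, 0], 100], [[0, 0, 0], [0, 0, 0], 100], [[0, 0, 0], [0, 0, 0], 100], [[0, 0, 0], [0, 0, 0], 100], [[0, 0, 0], [-0.005, 0, 0], 100], [[0, 0, 0], [-0.005, 0, 0], 100], [[0, 0, 0], [-0.005, 0, 0], 100], [[0, 0, 0], [-0.005, 0, 0], 100], [[0, 0, 0], [-0.005, 0, 0], 100]]'

```text
time: 30.75
position: [0.5933, -0.0124, 0.154]
tool_rot: [3.134, 0.215, 0.0]
ft_force: [-0.4, -0.5, 0.4]
grip_width: 0.605
```

Run:
```python
from h import *
goal([.5934,-.0123,.146],.137)
im=save('wrist','w17.png'); cv2.imwrite('pics/w17z.png',cv2.resize(im[90:290,230:430,::-1],None,fx=3,fy=3))
im=save('side','s17.png'); cv2.imwrite('pics/s17z.png',cv2.resize(im[160:230,255:345,::-1],None,fx=8,fy=8,interpolation=cv2.INTER_CUBIC))
```

```text
t 30.75 pos [ 0.5933 -0.0124  0.154 ] yaw 0.1368 tilt [ 0. -0.] F [-0.4 -0.5  0.4] w 0.605
turn [ 0.     -0.     -0.0002] shift [ 0.0001 -0.0001  0.008 ]
```

View pics/w17z.png

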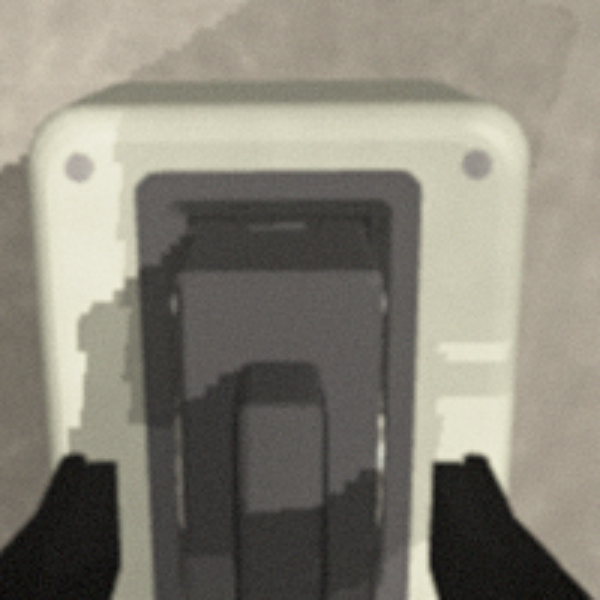

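View pics/s17z.png

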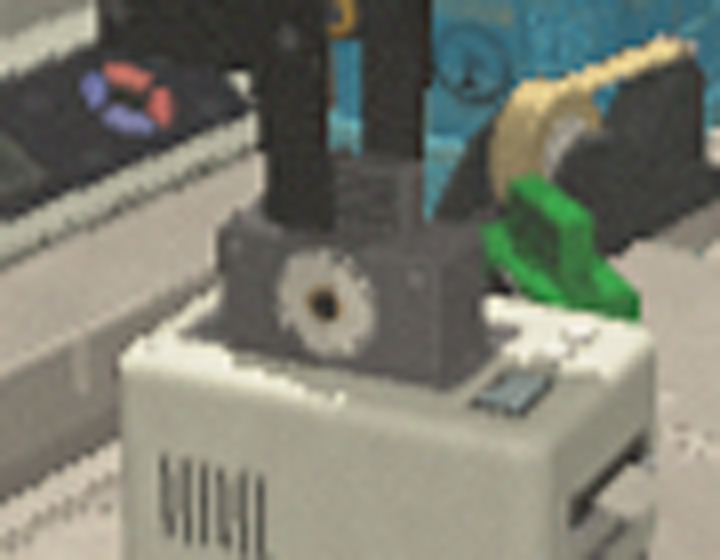

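Run:
```python
from h import *
C=cal('wrist'); c,s=np.cos(.1366),np.sin(.1366); z=lambda u,v:(u/3+230,v/3+90)
for h in (.126,.128,.13): print(h,onplane('',*z(182,271),h,C).round(4),onplane('',*z(381,271),h,C).round(4))
print('exp',.5934+.04*c-.018*s,-.0125+.04*s+.018*c,.5934+.04*c+.018*s,-.0125+.04*s-.018*c)
for h in (.15,.152,.154): print(h,onplane('',*z(282,402),h,C).round(4))
print('exp',.5934+.025*c,-.0125+.025*s)
```

```text
0.126 [0.6302 0.0092 0.126 ] [ 0.6348 -0.0245  0.126 ]
0.128 [0.6307 0.0091 0.128 ] [ 0.6353 -0.0242  0.128 ]
0.13 [0.6313 0.0089 0.13  ] [ 0.6358 -0.0239  0.13  ]
exp 0.6305762282944807 0.010779348139427259 0.6354785491811501 -0.024885301724606537
0.15 [ 0.618  -0.0096  0.15  ]
0.152 [ 0.6187 -0.0095  0.152 ]
0.154 [ 0.6195 -0.0094  0.154 ]
exp 0.6181671179611347 -0.009095610495368524
```

Request:
step_arm --plan '[[[0, 0, 0], [0, 0, -0.003], 150], [[0, 0, 0], [0, 0, -0.003], 200], [[0, 0, 0], [0, 0, -0.003], 255], [[0, 0, 0], [0, 0, -0.003], 255], [[0, 0, 0], [0, 0, -0.003], 255], [[0, 0, 0], [0, 0, -0.003], 255], [[0, 0, 0], [0, 0, -0.003], 255], [[0, 0, 0], [0, 0, -0.002], 255], [[0, 0, 0], [0, 0, -0.001], 255], [[0, 0, 0], [0, 0, 0], 255]]' --squeeze 12

```text
time: 32.1
position: [0.5934, -0.0125, 0.1542]
tool_rot: [3.134, 0.214, 0.0]
ft_force: [-0.8, -0.4, 2.7]
grip_width: 0.161
```

Request:
step_arm --plan '[[[0, 0, 0], [0, 0, 0.002], 255], [[0, 0, 0], [0, 0, 0.004], 255], [[0, 0, 0], [0, 0, 0.006], 255], [[0, 0, 0], [0, 0, 0.008], 255], [[0, 0, 0], [0, 0, 0.01], 255], [[0, 0, 0], [0, 0, 0.012], 255], [[0, 0, 0], [0, 0, 0.014], 255], [[0, 0, 0], [0, 0, 0.016], 255], [[0, 0, 0], [0, 0, 0.018], 255], [[0, 0, 0], [0, 0, 0.02], 255]]'

```text
time: 33.35
position: [0.5934, -0.0125, 0.1341]
tool_rot: [3.134, 0.215, 0.0]
ft_force: [-1.5, -0.2, 5.2]
grip_width: 0.159
```

Run:
```python
from h import *
goal([.5934,-.0123,.134],.137)
im=save('wrist','w18.png'); cv2.imwrite('pics/w18z.png',cv2.resize(im[90:290,230:430,::-1],None,fx=3,fy=3))
```

```text
t 33.35 pos [ 0.5934 -0.0125  0.1341] yaw 0.1368 tilt [ 0.0003 -0.0002] F [-1.5 -0.2  5.2] w 0.159
turn [ 0.0002 -0.0002 -0.0002] shift [ 0.     -0.0002  0.0001]
```

View pics/w18z.png

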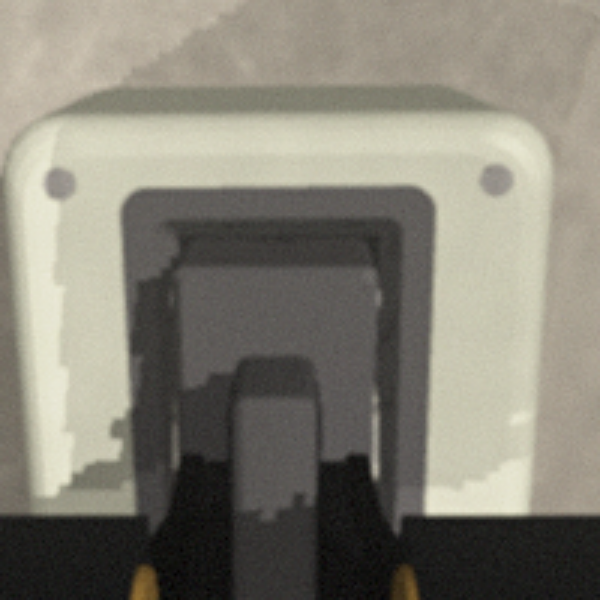

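Request:
step_arm --plan '[[[0, 0, 0], [0, 0, 0.0003], 255], [[0, 0, 0], [0, 0, 0.0006], 255], [[0, 0, 0], [0, 0, 0.0009], 255], [[0, 0, 0], [0, 0, 0.0012], 255], [[0, 0, 0], [0, 0, 0.0015], 255], [[0, 0, 0], [0, 0, 0.0018], 255], [[0, 0, 0], [0, 0, 0.0021], 255], [[0, 0, 0], [0, 0, 0.0024], 255], [[0, 0, 0], [0, 0, 0.0027], 255], [[0, 0, 0], [0, 0, 0.0027], 255]]'

```text
time: 34.65
position: [0.5933, -0.0124, 0.1313]
tool_rot: [3.134, 0.215, 0.0]
ft_force: [0.1, -2.1, 4.1]
grip_width: 0.161
```

Request:
step_arm --plan '[[[0, 0, 0], [0, 0, 0.0003], 255], [[0, 0, 0], [0, 0, 0.0006], 255], [[0, 0, 0], [0, 0, 0.0009], 255], [[0, 0, 0], [0, 0, 0.0012], 255], [[0, 0, 0], [0, 0, 0.0015], 255], [[0, 0, 0], [0, 0, 0.0015], 255], [[0, 0, 0], [0, 0, 0.0015], 255], [[0, 0, 0], [0, 0, 0.0015], 255], [[0, 0, 0], [0, 0, 0.0015], 255], [[0, 0, 0], [0, 0, 0.0015], 255]]'

```text
time: 35.9
position: [0.5933, -0.0124, 0.1299]
tool_rot: [3.134, 0.215, 0.0]
ft_force: [0.5, -0.9, 5.2]
grip_width: 0.161
```

Request:
step_arm --plan '[[[0, 0, 0], [0, 0, 0.0003], 255], [[0, 0, 0], [0, 0, 0.0006], 255], [[0, 0, 0], [0, 0, 0.0009], 255], [[0, 0, 0], [0, 0, 0.0012], 255], [[0, 0, 0], [0, 0, 0.0015], 255], [[0, 0, 0], [0, 0, 0.0018], 255], [[0, 0, 0], [0, 0, 0.0021], 255], [[0, 0, 0], [0, 0, 0.0024], 255], [[0, 0, 0], [0, 0, 0.0027], 255], [[0, 0, 0], [0, 0, 0.0027], 255]]'

```text
time: 37.15
position: [0.5933, -0.0124, 0.1272]
tool_rot: [3.134, 0.215, 0.0]
ft_force: [-0.1, -1.5, 6.1]
grip_width: 0.159
```

Request:
step_arm --plan '[[[0, 0, 0], [0, 0, 0.0003], 255], [[0, 0, 0], [0, 0, 0.0006], 255], [[0, 0, 0], [0, 0, 0.0009], 255], [[0, 0, 0], [0, 0, 0.0012], 255], [[0, 0, 0], [0, 0, 0.0015], 255], [[0, 0, 0], [0, 0, 0.0018], 255], [[0, 0, 0], [0, 0, 0.0021], 255], [[0, 0, 0], [0, 0, 0.0024], 255], [[0, 0, 0], [0, 0, 0.0027], 255], [[0, 0, 0], [0, 0, 0.0027], 255]]'

```text
time: 38.4
position: [0.5934, -0.0125, 0.1246]
tool_rot: [3.134, 0.215, 0.0]
ft_force: [-0.7, -1.3, 6.0]
grip_width: 0.159
```

Request:
step_arm --plan '[[[0, 0, 0], [0, 0, 0.0003], 255], [[0, 0, 0], [0, 0, 0.0006], 255], [[0, 0, 0], [0, 0, 0.0009], 255], [[0, 0, 0], [0, 0, 0.0012], 255], [[0, 0, 0], [0, 0, 0.0015], 255], [[0, 0, 0], [0, 0, 0.0018], 255], [[0, 0, 0], [0, 0, 0.0021], 255], [[0, 0, 0], [0, 0, 0.0024], 255], [[0, 0, 0], [0, 0, 0.0024], 255], [[0, 0, 0], [0, 0, 0.0024], 255]]'

```text
time: 39.65
position: [0.5934, -0.0124, 0.1223]
tool_rot: [3.134, 0.215, 0.0]
ft_force: [-0.9, -1.0, 6.1]
grip_width: 0.158
```

Request:
step_arm --plan '[[[0, 0, 0], [0, 0, 0.0003], 255], [[0, 0, 0], [0, 0, 0.0006], 255], [[0, 0, 0], [0, 0, 0.0009], 255], [[0, 0, 0], [0, 0, 0.0012], 255], [[0, 0, 0], [0, 0, 0.0015], 255], [[0, 0, 0], [0, 0, 0.0018], 255], [[0, 0, 0], [0, 0, 0.0018], 255], [[0, 0, 0], [0, 0, 0.0018], 255], [[0, 0, 0], [0, 0, 0.0018], 255], [[0, 0, 0], [0, 0, 0.0018], 255]]'

```text
time: 40.9
position: [0.5936, -0.0127, 0.1212]
tool_rot: [3.133, 0.214, 0.001]
ft_force: [-1.8, -2.3, 9.9]
grip_width: 0.157
```

Request:
step_arm --plan '[[[0, 0, 0], [0, 0, 0.0003], 255], [[0, 0, 0], [0, 0, 0.0006], 255], [[0, 0, 0], [0, 0, 0.0006], 255], [[0, 0, 0], [0, 0, 0.0006], 255], [[0, 0, 0], [0, 0, 0.0006], 100], [[0, 0, 0], [0, 0, 0.0006], 100], [[0, 0, 0], [0, 0, -0.01], 100], [[0, 0, 0], [0, 0, -0.016], 100], [[0, 0, 0], [0, 0, -0.016], 100], [[0, 0, 0], [0, 0, -0.016], 100]]'

```text
time: 42.15
position: [0.593, -0.0125, 0.1359]
tool_rot: [3.134, 0.215, -0.001]
ft_force: [-0.7, 0.5, 0.9]
grip_width: 0.6
```

Run:
```python
from h import *
goal([.5934,-.0123,.25],.137)
im=save('wrist','w19.png'); cv2.imwrite('pics/w19z.png',cv2.resize(im[90:290,230:430,::-1],None,fx=3,fy=3))
C=cal('wrist'); c,s=np.cos(.1366),np.sin(.1366)
for h in (.112,.132,.152):
    p=proj('',[[.5934+.025*c,-.0125+.025*s,h],[.5934+.04*c,-.0125+.04*s,h-.024]],C); print(h,np.c_[(p[:,0]-230)*3,(p[:,1]-90)*3].round(0).tolist())
im=save('side','s19.png'); cv2.imwrite('pics/s19z.png',cv2.resize(im[160:230,255:345,::-1],None,fx=8,fy=8,interpolation=cv2.INTER_CUBIC))
```

```text
t 42.15 pos [ 0.593  -0.0125  0.1359] yaw 0.1367 tilt [-0.0006 -0.0001] F [-0.7  0.5  0.9] w 0.6
turn [ 0.      0.0006 -0.0003] shift [ 0.0003 -0.0002 -0.1141]
0.112 [[278.0, 357.0], [278.0, 241.0]]
0.132 [[279.0, 399.0], [278.0, 266.0]]
0.152 [[279.0, 451.0], [278.0, 297.0]]
```

View pics/w19z.png

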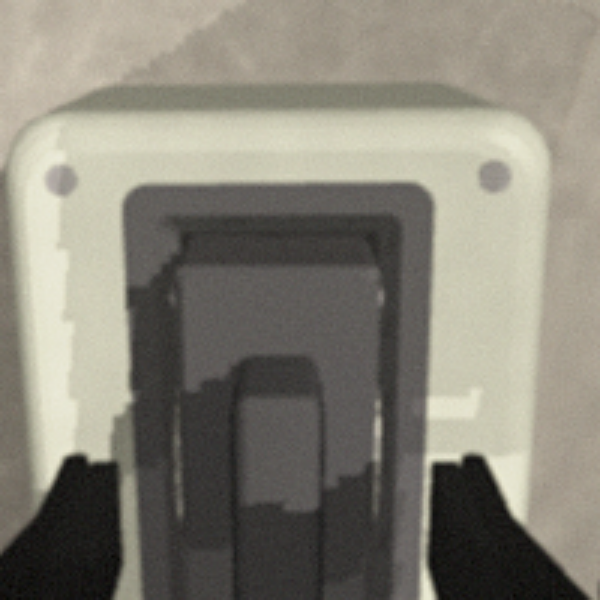

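View pics/s19z.png

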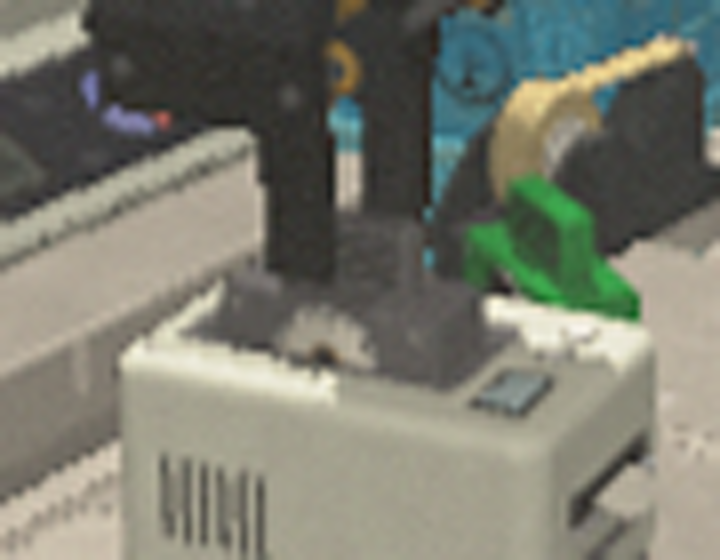

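Request:
step_arm --plan '[[[0, 0, 0], [0, 0, -0.02], 100], [[0, 0, 0], [0, 0, -0.06], 100], [[0, 0, 0], [0, 0, -0.1], 100], [[0, 0, 0], [-0.05, 0, -0.12], 100], [[0, 0, 0], [-0.1, 0, -0.12], 100], [[0, 0, 0], [-0.1, 0, -0.12], 100], [[0, 0, 0], [-0.1, 0, -0.12], 100], [[0, 0, 0], [-0.1, 0, -0.12], 100], [[0, 0, 0], [-0.1, 0, -0.12], 100], [[0, 0, 0], [-0.1, 0, -0.12], 100]]'

```text
time: 43.5
position: [0.4946, -0.0258, 0.2559]
tool_rot: [-3.134, -0.215, 0.001]
ft_force: [-0.1, 0.0, 0.6]
grip_width: 0.613
```

Run:
```python
from h import *
goal([.5934,-.0123,.25],.137)
save('wrist','w20.png')
C=cal('wrist'); c,s=np.cos(.1366),np.sin(.1366)
for h in (.112,.132,.152):
    print(h,proj('',[[.5934+.025*c,-.0125+.025*s,h],[.5934-.025*c,-.0125-.025*s,h]],C).round(1).tolist())
im=save('side','s20.png'); cv2.imwrite('pics/s20z.png',cv2.resize(im[160:340,180:380,::-1],None,fx=3.3,fy=3.3,interpolation=cv2.INTER_CUBIC))
```

```text
t 43.5 pos [ 0.4946 -0.0258  0.2559] yaw 0.1373 tilt [-0.0007  0.0006] F [-0.1  0.   0.6] w 0.613
turn [-0.0007  0.0006  0.0003] shift [0.0998 0.0001 0.0058]
0.112 [[322.7, 33.7], [322.6, 102.5]]
0.132 [[322.8, 29.1], [322.7, 103.3]]
0.152 [[322.8, 23.8], [322.8, 104.1]]
```

View pics/w20.png

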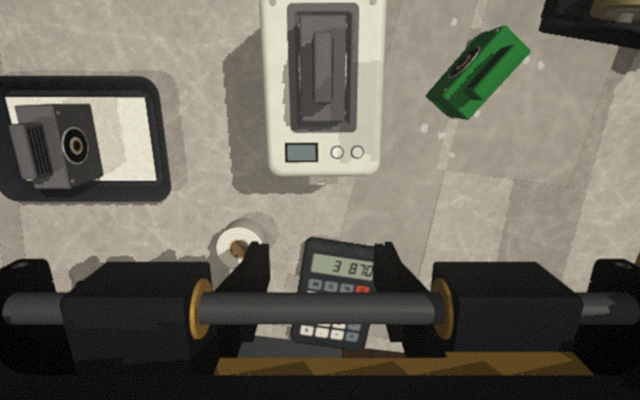

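View pics/s20z.png

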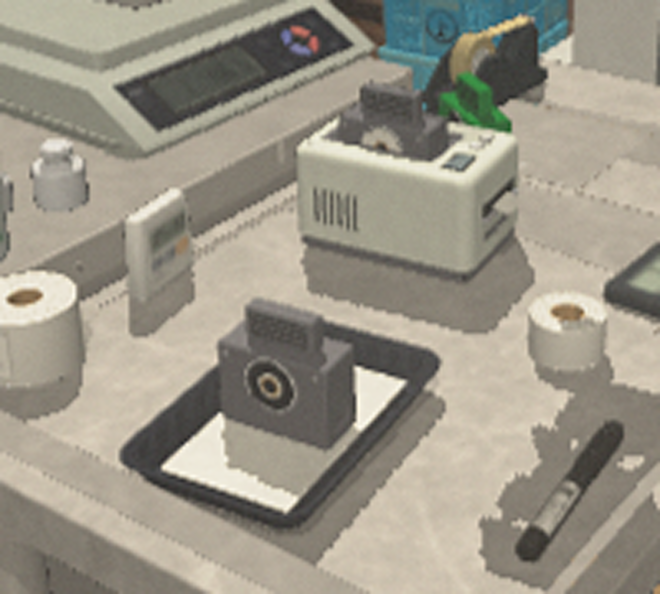

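Run:
```python
from h import *
print(ctrl.close_job(), ctrl.get_state()['time'])
```

```text
the job is handed in; nothing more can be done
the job is handed in; nothing more can be done
```

The job is handed in at about 44 s of the 72 s. The empty cassette stands upright in the tray and the full one is locked in the bay.

- **Empty cassette:** I pressed it in small steps under a light 12 N grip and felt the stop about 16.7 mm below the held point, at 11.4 N on the wrist. It came up, lifted out freely and went into the tray.
- **Full cassette:** My first insertion caught at the mouth of the bay. The cassette leaned about 6° in the jaws, with 11.6 N upward and 8.4 N sideways on the wrist. I eased off and let go, and it settled upright on the carriage. I then pressed it in steps until the stop was felt, at 9.9 N, pressed 0.6 mm further by command, and released it.
- **Last checks:**
  - After release, the rib and body edges of the full cassette lay in the wrist picture where the held height (rib top at 132 mm) puts them, and it had not risen in the last side picture.
  - The empty cassette stood upright near the centre of the tray, released.
  - By eye, the timer and small roll stood where they had been, and so did the tape dispenser as far as it showed. I did not measure any of them, and I did not separately check the big roll.
  - The arm was clear of everything, with about 0.6 N on the wrist.
- **Not measured:** The highest force I read on the wrist at the end of a move was about 14 N. Forces on the end stop and pawl themselves were not measured, and the last 0.6 mm press was released before I read its force.

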